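# Tighten a slanted lock ring with a pin spanner

## Task

Take the two-pronged pin spanner out of its rest and push both prongs fully home in two opposite holes of the lock ring on the slanted spindle unit (they sit at a different angle each time); then turn the ring clockwise, as seen facing it, until it comes up against its stop. Lift the spanner off and stand it back in the slot of its rest as you found it; do not disturb the other things on the bench.

Things in the scene. Friction and masses are not known exactly. Their poses are not given: they have to be found in the camera images.
- pin_spanner: Pin spanner, a loose 0.22 kg hand tool 78 mm long; origin midway between its prong tips, z towards the grip, x from prong to prong. Two prongs 7 mm thick, 9 mm long at x = +-22 mm; steel crossbar 58 x 24 x 9 mm (z 9 to 18); round shank; dark ribbed grip, z 28 to 78 mm, 36 mm wide in x, flat-sided and 22 mm thick in y (pinch it across y). Alike after a half turn about z.
- spanner_foot (a point): Centre of the underside of the pin spanner's crossbar, 9 mm above its prong tips; axes as pin_spanner. The middle of the grip is 44 mm along +z from here. At the start the spanner stands upright in its rest, grip uppermost, crossbar along the slot.
- rest_seat (a point): Centre of the top face of the spanner rest, a fixed aluminium block 92 (x) x 46 (y) x 18 (z) mm on the bench; z up, x along its slot. Slot 64 mm long (x), 13 mm wide (y), 12 mm deep. With the prongs in the slot the crossbar sits on the top face, so spanner_foot lies at rest_seat but for the slot's play (about 6 mm along x, 3 mm along y).
- bearing_unit: The spindle unit, fixed: base plate 118 x 94 x 10 mm, on it a grey wedge bracket 86 mm wide whose top slopes 30 degrees, low side to its front (-x, roughly towards the robot), about 72 mm high at the back; on the slope a round flange 81 mm across and the lock ring. Origin at the centre of the base's underside, z up.
- ring_face (a point): Centre of the lock ring's outer face, 72 mm above the bench. z is the ring's axis, out of the face, 30 degrees from vertical; x points up the slope. Fixed to the unit: does NOT turn with the ring. Ring 66 mm across; six blind holes, 10 mm wide, 11 mm deep, every 60 degrees on a circle of 22 mm radius. With both prongs home the crossbar rests on the face and spanner_foot lies here.
- lock_ring (a joint): Turn of the lock ring in rad, growing clockwise seen facing it (looking along -z of ring_face). Starts between 0 and 0.35, stop at 1.2; friction about 0.25 N m, stays where left. The holes' angle is new each time, not reported, and does not follow from this value: feel for it (prongs on the face hold the crossbar 9 mm off; over holes they drop in) or look.
- open_spanner: Bystander: a flat open-ended spanner, 137 x 30 x 8 mm, lying on the bench; origin at the centre of its underside. To be left alone.
- cup_a: Bystander: a turned metal cup part, 36 mm across, 43 mm tall, standing near the front edge; origin at the centre of its underside. To be left alone.
- cup_b: Bystander: another such cup part, standing between the spindle unit and the spanner rest; origin at the centre of its underside. To be left alone.
- grease_tin: Bystander: a round tin, 69 mm across, 28 mm tall, behind the work; origin at the centre of its underside. To be left alone.
- bottle: Bystander: a slim bottle with a pointed cap, 34 mm across, 98 mm tall, behind the work; origin at the centre of its underside. To be left alone.
- tape_measure: Bystander: a tape measure, 36 x 80 x 62 mm, behind the work; origin at the centre of its underside. To be left alone.
Mind the look-alikes: they are no part of the job. What is shaped like the pin_spanner but brown is not meant.

How it is judged:
On the way, in this order (a step that is already met when the one before it is completed fails the run):
1. both prongs are home in holes of the lock ring before it has been turned (crossbar within 6 mm of the face, square to it) (distance between spanner_foot and ring_face below 0.006 m and angle between the z axis of spanner_foot and the z axis of ring_face, either way round below 0.12 rad and value of joint lock_ring below 0.6 rad), for 0.2 s.
2. the ring has been turned to its stop with the prongs still home (distance between spanner_foot and ring_face below 0.006 m and angle between the z axis of spanner_foot and the z axis of ring_face, either way round below 0.12 rad and value of joint lock_ring above 1.12 rad), for 0.1 s.
At the end, for the whole second after the job is handed in: The lock ring stands at its stop (joint above 1.1 of 1.2 rad) and the pin spanner stands released and still in its rest, upright within 6 degrees, prongs in the slot, its foot within 10 mm of the seat (value of joint lock_ring above 1.1 rad and distance between spanner_foot and rest_seat below 0.01 m and angle between spanner_foot's own z axis and vertical below 0.1 rad and linear speed of pin_spanner below 0.02 m/s); the robot touches nothing.
It fails at once if a bystander is pushed more than 25 mm from where it stood (distance of any of open_spanner, cup_a, cup_b, grease_tin, bottle, tape_measure from where it was at the start of the episode above 0.025 m).
It also fails if it takes over 61 s, if anything falls off the work surface, if the arm or the gripper's body presses on something with over 40 N, if the wrist force passes 120 N, or if a joint passes its speed limit or range.

## Robot

A 6-joint arm with a two-finger parallel gripper is mounted at the origin on a cart in front of the work surface, level with it; the furniture and walls round the work are solid. World frame = base frame: x ahead of the robot, y to its left, z up, the work surface at z = 0. Lengths are in m, angles in rad, forces in N, time in s.
With the tool pointing down it reaches from about 0.35 to 0.975 m from the base axis. Payload 4.9 kg.
Tool frame: the origin (TCP) lies on the mounting face of the last link; the fingertips stand 173 mm ahead of it and the grasp point (between the pads) lies 155 mm ahead of it; x points along the fingers, z is the direction in which the jaws open and shut, and the axes are right-handed (so a half turn about x gives the same grasp; the last joint's range is limited). The gripper opens to 85 mm and grips with 20 to 120 N. Pads are 22 mm wide; open, the fingers measure 114 mm over their backs; the gripper's body (76 mm by 85 mm) begins 54 mm behind the grasp point. The pads swing forward as they close: fully open they stand 13 mm farther back than shut.
Start: joints at [-1.405, 0.053, 1.613, -0, 1.476, -0.119], TCP at [0.176, -0.6, 0.405] pointing down, gripper open.
Joint ranges: [-3.01, 3.01], [-1.01, 2.22], [0.06, 2.58], [-1.02, 4.17], [0.09, 2.62], [-3.14, 3.14]. Speed limits (rad/s): [2.57, 2.57, 3.14, 3.14, 3.14, 3.14].

## Interface

Orientations are given as a rotation vector (axis times angle).
In Python, from station import get_obs, get_image, get_calibration, finish_job, look_for, masks_of, tip_of gives the robot as it stands.
- The arm moves only by the tool carry_out, never from a script. Its argument "increments" is a list of rows, each a list of 3 entries, a list of its own where there are three numbers: the turn, a rotation vector about the world's x, y, z in units of 0.1 rad (1.0 is 0.1 rad), then the shift along the world's x, y, z in units of 20 mm (1.0 is 20 mm), then the opening, from 0 (shut) to 1 (fully open). A call has 1 to 8 rows; each row shifts and turns the pose as measured when the row begins; what a row does not reach is not made up. A row lasts 1/10 s, in which the tool goes at most 50 mm and 8.59 degrees, less where a joint would pass 70% of its speed; a pose out of reach is approached as far as the arm can. A call with a number of a shift or a turn outside -1 to 1 is refused whole. A call with a gripper value outside its range is refused whole. The fingers move at their own pace and stop on an object; "squeeze" is the grip in N (left out, the last holds). Time passes only in rows, so rows that do not move let the fingers close. It gives the time, the measured TCP pose, the force and the opening at its end, in the units of the state.
- get_obs(): the state, without advancing time (a new reading comes with each control period).
- get_image(name): name is "scene" or "top" or "wrist"; returns (picture, depth): 400x640x3 uint8, blue, green, red; 400x640 float32, m along the optical axis (not along the pixel's ray), 0 where there is no reading.
- get_calibration(name): a dict with "fx", "fy", "cx", "cy" (pixels), "position" and "orientation" of the camera in the world. Camera axes: x right, y down, z forward; pixel columns grow to the right and rows downward; lengths in m; the calibration is good to about 2 mm. The wrist camera is an equidistant fisheye: a pixel r from the principal point sees the ray r / f radians off the axis. A picture is of the moment at which its call begins: read the wrist's pose just before it. get_calibration takes no time and is no camera call; for the wrist camera it gives the pose at the moment of the call.
- finish_job(): hands the job in, once; it reports no verdict.
Trained networks look in the newest picture that a camera, given by its name, has taken for a name from the list of things; names that differ only in an ending like _2 or _b are one class to them, and where a whole thing is asked for, a point or a joint stands for the part that bears it (a point fixed in the world has none). Each returns a list of dicts, best first, with "p" (0 to 1); they miss things now and then, are a little off and sometimes report something else, mostly with a low value. They report only what shows in the picture. A call takes as long as a camera call. They do not tell look-alikes from the thing itself.
- look_for(camera, query): "centre" ([column, row] in pixels, amid what is visible of it).
- masks_of(camera, query): "region" (400x640 bool, what is visible of it) and "centre" ([column, row] in pixels, amid what is visible of it).
- tip_of(camera, query): "centre" ([column, row] in pixels: a listed point, or the origin of a listed thing).
The state is a dict: "t": time; "q": joint angles; "dq": joint speeds; "effort": joint torques, N m; "tool_pos": TCP position; "tool_rot": TCP orientation; "contact_force": force on the tool from outside, world axes, zero at the start; "wrist_torque": the same for the moment, N m; "opening": finger opening in m.
Only numpy, scipy, OpenCV 4.12 (cv2) and the standard library are available. Lean on these libraries where they do the work, as an engineer would, in place of code of your own. Each camera call takes 0.05 s, during which the arm holds its last target.

## Working session

There is one attempt and no reset: what is moved stays moved. The work goes in short steps, Python scripts to look and compute and a tool call to move; the robot and the scene stay as the last step left them, time stands still between calls to the robot, and variables do not carry over. Pictures are saved under pics/ and viewed, and the job is handed in when it is done.

Besides the shell and the picture viewer there is one more tool, called after "Request:" as name(argument=value, ...) on one line, values as JSON. carry_out: Moves the arm, as the interface text tells. Shifts and turns lie within -1 to 1; 1 stands for 20 mm of shift or 0.1 rad of turn. Its arguments: {"type":"object","properties":{"increments":{"type":"array","items":{"type":"array"}},"squeeze":{"type":"number"}},"required":["increments"]}

```bash
ls -la; mkdir -p pics; cat > h.py <<'E'
import numpy as np, cv2
from scipy.spatial.transform import Rotation as R
from station import *
def orient(o):
    o=np.array(o,float)
    if o.shape==(3,3): return o
    return R.from_rotvec(o).as_matrix() if o.size==3 else R.from_quat(o).as_matrix()
def px2w(cal,u,v,d):
    p=np.array([(u-cal['cx'])/cal['fx']*d,(v-cal['cy'])/cal['fy']*d,d])
    return orient(cal['orientation'])@p+np.array(cal['position'])
def ray(cal,u,v):
    Rm=orient(cal['orientation'])
    return Rm@np.array([(u-cal['cx'])/cal['fx'],(v-cal['cy'])/cal['fy'],1.]),np.array(cal['position'])
def atz(cal,u,v,z):
    r,p=ray(cal,u,v); return p+r*(z-p[2])/r[2]
E
python3 - <<'E'
from h import *
print(get_obs())
for n in ['scene','top','wrist']:
    im,d=get_image(n); cv2.imwrite(f'pics/{n}0.png',im); np.save(f'pics/{n}0.npy',d); print(n,get_calibration(n))
for n in ['scene','top']:
  for q in ['pin_spanner','spanner_foot','rest_seat','ring_face','bearing_unit','cup_b','cup_a','open_spanner']:
    print(n,q,[(round(float(r['p']),2),np.round(r['centre'],1)) for r in tip_of(n,q)])
E
```

```text
total 12
drwxr-xr-x  3 agent agent 4096 Dec  7 13:19 .
drwxr-xr-x 23 root  root  4096 Dec  7 13:19 ..
drwxr-xr-x  2 agent agent 4096 Dec  7 13:19 pics
{'t': 0.0, 'q': array([-1.40497117e+00,  5.33763097e-02,  1.61430260e+00,  1.62055873e-06,
        1.47599166e+00, -1.19043085e-01]), 'dq': array([ 2.17393753e-04, -1.03126579e-03, -1.37449256e-03,  3.83486179e-04,
        1.74550815e-03, -8.47420505e-05]), 'effort': array([-9.43952473e-04, -3.93683982e+01, -3.70180714e+01, -1.64454414e-04,
        6.89217442e-03, -1.57369209e-05]), 'tool_pos': array([ 0.17557474, -0.59955406,  0.40344545]), 'tool_rot': array([ 0.99824591,  1.33214019, -0.99585841]), 'contact_force': array([ 0.47090929, -0.92394224, -0.54321442]), 'wrist_torque': array([ 0.0112461 ,  0.0078133 , -0.00547493]), 'opening': 0.08532037674833745}
scene {'fx': 462.0292643860934, 'fy': 462.0292643860934, 'cx': 321.62512514792996, 'cy': 207.7807049584205, 'position': array([-0.04134879,  0.59904789,  0.47457822]), 'orientation': array([-1.04488436,  2.09608213, -1.29476651])}
top {'fx': 400.56243971624843, 'fy': 400.5624397162
[... 749 characters left out ...]
24.3, 314.1])), (0.87, array([330.3, 247.2]))]
scene cup_a [(0.95, array([324.3, 314.1])), (0.87, array([330.3, 247.2]))]
scene open_spanner [(0.62, array([399.5, 283.5]))]
top pin_spanner [(0.83, array([365. , 175.8])), (0.58, array([377.4, 225. ]))]
top spanner_foot [(0.77, array([370.1, 179.1])), (0.69, array([376.5, 223.3]))]
top rest_seat [(0.73, array([378.8, 228.2]))]
top ring_face [(0.89, array([268. , 211.9]))]
top bearing_unit []
top cup_b [(0.55, array([270.6, 273.8])), (0.46, array([327.5, 209.4])), (0.18, array([377.4, 226.9]))]
top cup_a [(0.55, array([270.6, 273.8])), (0.46, array([327.5, 209.4])), (0.18, array([377.4, 226.9]))]
top open_spanner [(0.81, array([340.2, 280.1]))]
```

View pics/scene0.png

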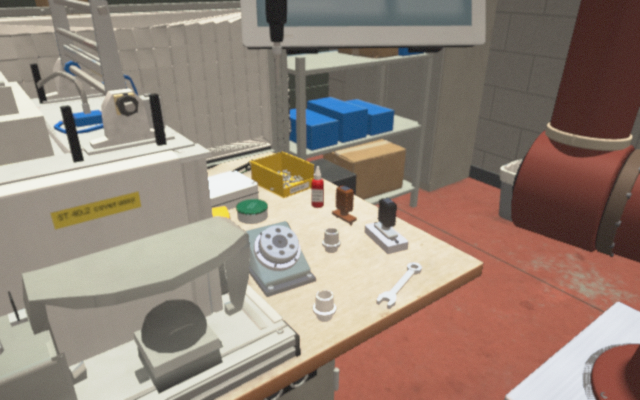

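View pics/top0.png

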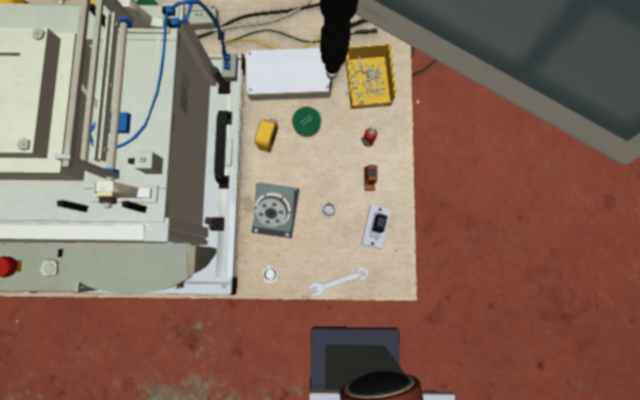

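```bash
python3 - <<'E'
import cv2
a=cv2.imread('pics/top0.png')[150:300,220:420]; cv2.imwrite('pics/topz.png',cv2.resize(a,None,fx=4,fy=4,interpolation=cv2.INTER_CUBIC))
a=cv2.imread('pics/scene0.png')[150:300,220:420]; cv2.imwrite('pics/scenez.png',cv2.resize(a,None,fx=4,fy=4,interpolation=cv2.INTER_CUBIC))
E
```

```text
(no output)
```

View pics/topz.png

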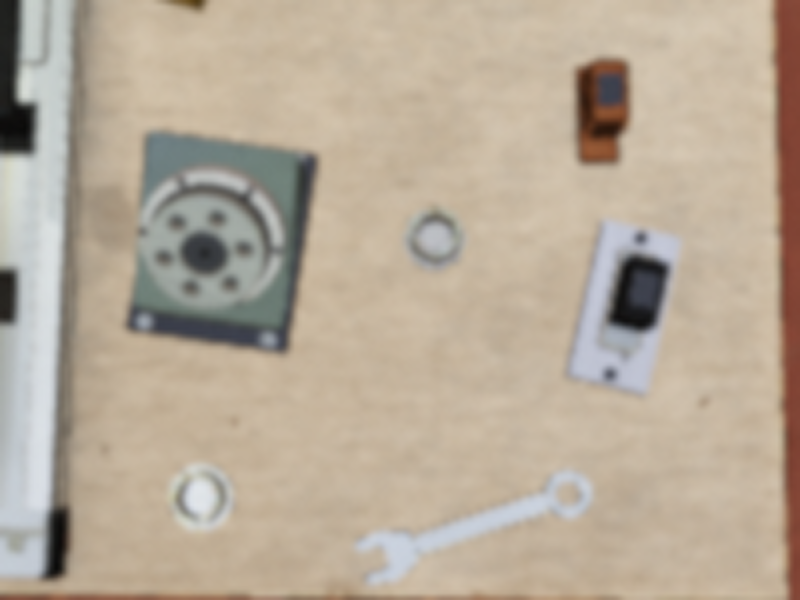

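View pics/scenez.png

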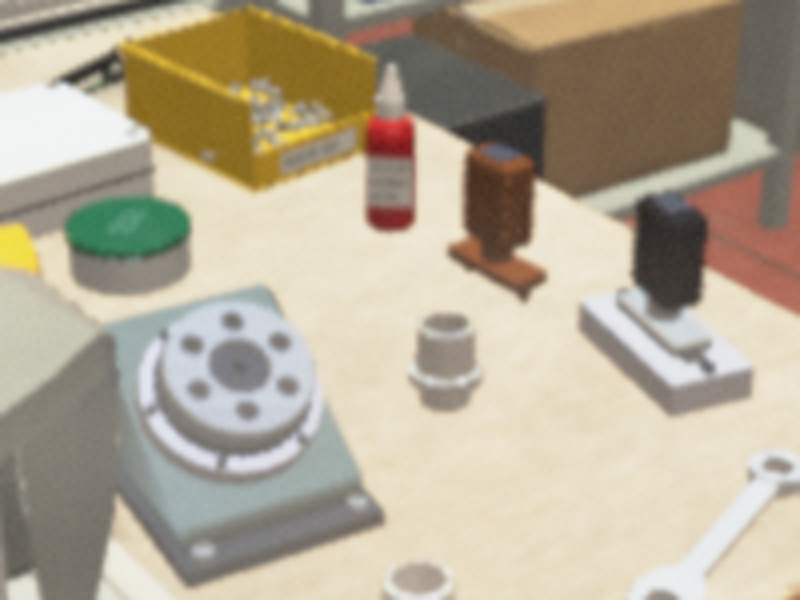

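```bash
cat >> h.py <<'E'
def cloud(n,d):
    c=get_calibration(n); v,u=np.mgrid[0:400,0:640]
    P=np.stack([(u-c['cx'])/c['fx']*d,(v-c['cy'])/c['fy']*d,d],-1)
    W=P@orient(c['orientation']).T+np.array(c['position']); W[d==0]=np.nan; return W
E
python3 - <<'E'
from h import *
d=np.load('pics/top0.npy'); W=cloud('top',d); np.save('pics/topW.npy',W)
c=get_calibration('top')
print('table z',np.nanmedian(W[240:255,300:350,2]))
# highlight heights over rows
np.set_printoptions(linewidth=200,precision=3,suppress=True)
print('z on grid (rows 140..290 step10, cols 120..420 step 15)')
for r in range(100,300,12): print(r,np.round(W[r,120:425:15,2],2))
for (u,v) in [(378,228),(268,212),(240,210),(415,210),(330,240)]: print((u,v),W[v,u])
D=np.load('pics/scene0.npy');V=cloud('scene',D);np.save('pics/sceneW.npy',V)
print(V[244,275],V[200,388], V[225,345])
E
```

```text
table z 0.0004673990968331876
z on grid (rows 140..290 step10, cols 120..420 step 15)
100 [ 0.34  0.28  0.29  0.29  0.22  0.14  0.04  0.04  0.04  0.   -0.    0.    0.    0.    0.    0.    0.    0.01  0.01  0.   -0.85]
112 [ 0.3   0.29  0.3   0.29  0.22  0.14  0.04  0.09  0.04  0.    0.    0.    0.03  0.03 -0.    0.   -0.   -0.   -0.   -0.   -0.86]
124 [ 0.3   0.29  0.29  0.29  0.21  0.13  0.04  0.1   0.03 -0.    0.06  0.    0.03  0.03  0.   -0.   -0.    0.   -0.    0.   -0.85]
136 [ 0.29  0.29  0.29  0.29  0.21  0.13  0.04  0.1   0.03 -0.    0.06 -0.    0.   -0.   -0.    0.    0.    0.06 -0.    0.   -0.85]
148 [ 0.29  0.29  0.28  0.29  0.21  0.12  0.04  0.09  0.02  0.    0.03  0.   -0.    0.   -0.   -0.    0.    0.    0.    0.   -0.85]
160 [ 0.29  0.33  0.33  0.29  0.2   0.12  0.04  0.05  0.02  0.    0.   -0.   -0.   -0.   -0.    0.   -0.   -0.   -0.    0.   -0.85]
172 [ 0.29  0.29  0.3   0.29  0.2   0.11  0.04  0.04  0.   -0.   -0.    0.   -0.   -0.   -0.   -0.    0.    0.08  0.    0.   -0.85]
184 [ 0.34  0.29  0.29  0.29  0.19  0.11  0.04  0.05 -0.    0.    0.07 -0.   -0.    0.    
[... 750 characters left out ...]
0.04  0.   -0.    0.   -0.    0.   -0.    0.   -0.    0.   -0.   -0.   -0.   -0.85]
268 [ 0.19  0.19  0.19  0.2   0.2   0.19  0.04  0.04  0.   -0.    0.04  0.    0.    0.   -0.   -0.    0.01  0.    0.   -0.   -0.85]
280 [ 0.19  0.19  0.19  0.19  0.19  0.04  0.04  0.04  0.    0.    0.04 -0.    0.    0.    0.    0.01  0.    0.    0.   -0.   -0.84]
292 [ 0.19  0.19  0.04  0.04  0.04  0.04  0.04  0.04 -0.   -0.    0.    0.    0.    0.01  0.   -0.    0.    0.    0.    0.   -0.85]
(378, 228) [0.505 0.015 0.087]
(268, 212) [0.539 0.25  0.072]
(240, 210) [ 0.552  0.326 -0.002]
(415, 210) [ 0.668 -0.28  -0.846]
(330, 240) [0.484 0.114 0.002]
[0.536 0.256 0.069] [0.517 0.012 0.089] [0.61  0.038 0.001]
```

```bash
python3 - <<'E'
from h import *
np.set_printoptions(linewidth=200,precision=4,suppress=True)
W=np.load('pics/topW.npy'); im=cv2.imread('pics/top0.png')
def rect(m,name):
    P=W[m][:,:2].astype(np.float32)*1000
    r=cv2.minAreaRect(P); print(name,len(P),r, 'mean',P.mean(0)); return r
x,y,z=W[...,0],W[...,1],W[...,2]
reg=(abs(x-.5)<.07)&(abs(y-.015)<.06)
rect(reg&(z>.012)&(z<.024),'rest top')
g=reg&(z>.075); rect(g,'griptop'); print(np.nanmedian(z[g]))
reg=(abs(x-.54)<.09)&(abs(y-.25)<.08)
rect(reg&(z>.006),'unit')
# ring plane fit
reg=(np.hypot(x-.539,y-.25)<.036)&(z>.05)
P=W[reg]
from numpy.linalg import svd
for _ in range(4):
    c=P.mean(0); n=svd(P-c,full_matrices=False)[2][2]; n*=np.sign(n[2]); e=(W-c)@n
    P=W[reg&(abs(e)<.003)]
print('plane',c,n,np.degrees(np.arccos(n[2])),np.degrees(np.arctan2(n[1],n[0])), len(P))
S=np.load('pics/sceneW.npy')
reg=(np.hypot(S[...,0]-.536,S[...,1]-.253)<.038)&(S[...,2]>.045); P=S[reg]
for _ in range(5):
    c=P.mean(0); n=svd(P-c,full_matrices=False)[2][2]; n*=np.sign(n[2]); e=(S-c)@n
    P=S[reg&(abs(e)<.003)]
print('plane scene',c,n,np.degrees(np.arccos(n[2])),np.degrees(np.arctan2(n[1],n[0])), len(P))
E
```

```text
rest top 496 ((516.4354248046875, 10.011224746704102), (46.26537322998047, 92.23871612548828), 76.57453155517578) mean [513.9605  13.4972]
griptop 187 ((518.8453979492188, 8.743167877197266), (22.084184646606445, 36.161861419677734), 77.21778106689453) mean [518.5114   9.6103]
0.08680210752189055
unit 2453 ((540.0387573242188, 258.97271728515625), (142.243896484375, 178.9321746826172), 89.88462829589844) mean [545.3929 249.9394]
plane [0.5384 0.2437 0.0727] [-0.486   0.0741  0.8708] 29.444898449852626 171.33605938545392 550
plane scene [0.5357 0.2438 0.0716] [-0.5092  0.1248  0.8515] 31.62090646873092 166.228126404055 841
```

View pics/wrist0.png

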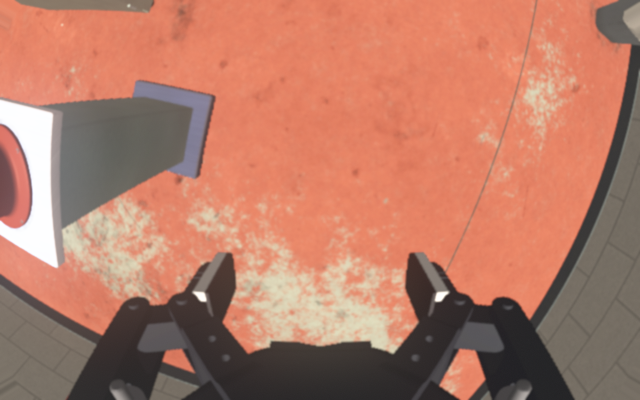

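```bash
python3 - <<'E'
from h import *
np.set_printoptions(precision=3,suppress=True)
o=get_obs(); T=R.from_rotvec(o['tool_rot']).as_matrix(); print(T); c=get_calibration('wrist')
print(T.T@(np.array(c['position'])-o['tool_pos'])); print(T.T@orient(c['orientation'])); print(orient(get_calibration('top')['orientation']))
E
```

```text
[[-0.     0.96   0.281]
 [ 0.     0.281 -0.96 ]
 [-1.    -0.    -0.   ]]
[ 0.03   0.08  -0.001]
[[ 0.    -0.309  0.951]
 [ 0.    -0.951 -0.309]
 [ 1.     0.     0.   ]]
[[ 0.011 -0.989  0.147]
 [-1.    -0.011 -0.   ]
 [ 0.002 -0.147 -0.989]]
```

```bash
cat >> h.py <<'E'
def frame(yaw,tilt=np.radians(30)):
    # ring_face axes: z tilted to -x by tilt, x up slope
    Rz=R.from_euler('z',yaw).as_matrix()
    x=Rz@[np.cos(tilt),0,np.sin(tilt)]; z=Rz@[-np.sin(tilt),0,np.cos(tilt)]
    return np.stack([x,np.cross(z,x),z],1)
def proj(c,P):
    p=(np.asarray(P)-np.array(c['position']))@orient(c['orientation'])
    return np.stack([c['fx']*p[...,0]/p[...,2]+c['cx'],c['fy']*p[...,1]/p[...,2]+c['cy']],-1)
def projf(c,P):
    p=(np.asarray(P)-np.array(c['position']))@orient(c['orientation'])
    rr=np.hypot(p[...,0],p[...,1]); th=np.arctan2(rr,p[...,2])
    return np.stack([c['fx']*th*p[...,0]/rr+c['cx'],c['fy']*th*p[...,1]/rr+c['cy']],-1)
def rectify(im,c,O,F,half=.045,px=.00025,pf=None):
    n=int(2*half/px); g=(np.arange(n)-n/2+.5)*px
    X,Y=np.meshgrid(g,-g)  # image right = x, up = y
    P=np.array(O)+X[...,None]*F[:,0]+Y[...,None]*F[:,1]
    uv=(pf or proj)(c,P).astype(np.float32)
    return cv2.remap(im,uv[...,0],uv[...,1],cv2.INTER_CUBIC)
E
python3 - <<'E'
from h import *
F=frame(np.radians(-9))
a=[]
for n,O in [('top',[.539,.250,.072]),('scene',[.539,.250,.072])]:
    im=cv2.imread(f'pics/{n}0.png'); a.append(rectify(im,get_calibration(n),O,F))
o=np.hstack(a); 
for k in (0,360): cv2.line(o,(k+180,170),(k+180,190),(0,0,255),1); cv2.line(o,(k+170,180),(k+190,180),(0,0,255),1);cv2.circle(o,(k+180,180),88,(0,0,255),1);cv2.circle(o,(k+180,180),132,(0,255,0),1)
cv2.imwrite('pics/rect0.png',o)
E
```

```text
(no output)
```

View pics/rect0.png

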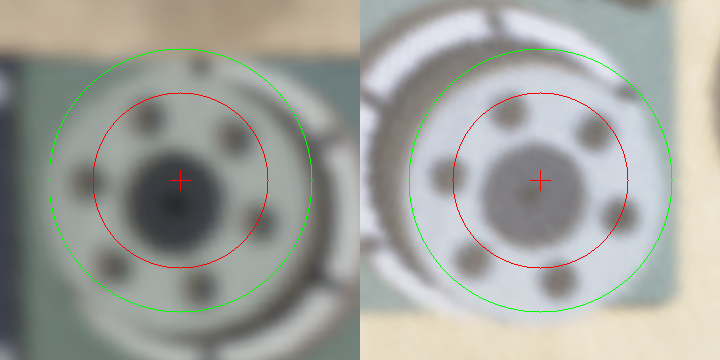

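Request:
carry_out(increments=[[[0,0,0.75],[0.49,0.87,-0.09],1],[[0,0,0.75],[0.49,0.87,-0.09],1],[[0,0,0.75],[0.49,0.87,-0.09],1],[[0,0,0.75],[0.49,0.87,-0.09],1],[[0,0,0.75],[0.49,0.87,-0.09],1],[[0,0,0.75],[0.49,0.87,-0.09],1],[[0,0,0.75],[0.49,0.87,-0.09],1],[[0,0,0.75],[0.49,0.87,-0.09],1]])

```text
t: 1.75
tool_pos: [0.2549, -0.4572, 0.3904]
tool_rot: [0.52, 1.506, -0.522]
contact_force: [-0.2, -0.1, 1.1]
opening: 0.0851
```

Request:
carry_out(increments=[[[0,0,0.8],[0.49,0.87,-0.09],1],[[0,0,0.8],[0.49,0.87,-0.09],1],[[0,0,0.8],[0.49,0.87,-0.09],1],[[0,0,0.8],[0.49,0.87,-0.09],1],[[0,0,0.8],[0.49,0.87,-0.09],1],[[0,0,0.8],[0.49,0.87,-0.09],1],[[0,0,0.8],[0.49,0.87,-0.09],1],[[0,0,0.8],[0.49,0.87,-0.09],1]])

```text
t: 2.55
tool_pos: [0.3358, -0.3117, 0.3765]
tool_rot: [-0.003, 1.566, -0.002]
contact_force: [0.8, 0.1, 0.9]
opening: 0.0852
```

Request:
carry_out(increments=[[[0,0,0.8],[0.49,0.87,-0.09],1],[[0,0,0.8],[0.49,0.87,-0.09],1],[[0,0,0.8],[0.49,0.87,-0.09],1],[[0,0,0.8],[0.49,0.87,-0.09],1],[[0,0,0.8],[0.49,0.87,-0.09],1],[[0,0,0.8],[0.49,0.87,-0.09],1],[[0,0,0.8],[0.49,0.87,-0.09],1],[[0,0,0.8],[0.49,0.87,-0.09],1]])

```text
t: 3.35
tool_pos: [0.4166, -0.166, 0.3631]
tool_rot: [-0.525, 1.499, 0.519]
contact_force: [-0.3, -0.0, -0.7]
opening: 0.0853
```

```bash
cat >> h.py <<'E'
def st(msg=''):
    o=get_obs(); T=R.from_rotvec(o['tool_rot']).as_matrix()
    print(msg,'t',round(o['t'],2),'pos',np.round(o['tool_pos'],4),'ydir yaw',round(np.degrees(np.arctan2(T[1,1],T[0,1])),2),'xdir',np.round(T[:,0],4),'zdir',np.round(T[:,2],4),'q',np.round(o['q'],2),'F',np.round(o['contact_force'],1),'M',np.round(o['wrist_torque'],2),'open',round(o['opening'],4))
    return o,T
E
python3 -c "
from h import *
st()"
```

```text
t 3.35 pos [ 0.4166 -0.166   0.3631] ydir yaw 128.26 xdir [ 0.009  -0.0011 -1.    ] zdir [0.7852 0.6192 0.0064] q [-0.55 -0.37  2.06  0.    1.44 -1.21] F [-0.3 -0.  -0.7] M [-0.05 -0.03  0.01] open 0.0853
```

Request:
carry_out(increments=[[[0,0,0.67],[0.5,0.87,-0.1],1],[[0,0,0.67],[0.5,0.87,-0.1],1],[[0,0,0.67],[0.5,0.87,-0.1],1],[[0,0,0.67],[0.5,0.87,-0.1],1],[[0,0,0.67],[0.5,0.87,-0.1],1],[[0,0,0.67],[0.5,0.87,-0.1],1],[[0,0,0.67],[0.5,0.87,-0.1],1],[[0,0,0.67],[0.5,0.87,-0.1],1]])

```text
t: 4.15
tool_pos: [0.4992, -0.0202, 0.3481]
tool_rot: [-0.955, 1.34, 0.947]
contact_force: [-0.7, 0.1, 0.4]
opening: 0.0853
```

Request:
carry_out(increments=[[[0,0,0.6],[0.4,0.6,0],1],[[0,0,0.5],[0.4,0.5,0],1],[[0,0,0],[0,0,0],1]])

```text
t: 4.45
tool_pos: [0.5165, 0.0046, 0.348]
tool_rot: [-1.043, 1.294, 1.037]
contact_force: [-0.0, -0.7, -0.2]
opening: 0.0854
```

```bash
python3 - <<'E'
from h import *
st()
im,d=get_image('wrist'); cv2.imwrite('pics/w1.png',im); np.save('pics/w1.npy',d)
for q in ['spanner_foot','rest_seat','ring_face']:
    print(q,[(round(float(r['p']),2),np.round(r['centre'],1)) for r in tip_of('wrist',q)])
E
```

```text
t 4.45 pos [0.5165 0.0046 0.348 ] ydir yaw 167.14 xdir [ 0.0118  0.005  -0.9999] zdir [0.2225 0.9749 0.0075] q [-0.14 -0.17  1.92  0.01  1.38 -1.48] F [-0.  -0.7 -0.2] M [-0.03  0.01 -0.03] open 0.0854
spanner_foot [(0.9, array([325.4, 176.6])), (0.6, array([377.5, 257.7]))]
rest_seat [(0.95, array([328.8, 173.9]))]
ring_face [(0.56, array([560.2, 158.6]))]
```

View pics/w1.png

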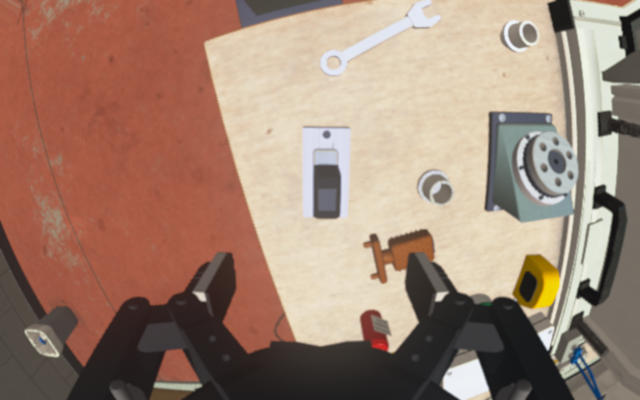

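```bash
cat >> h.py <<'E'
def cloudf(c,d):
    v,u=np.mgrid[0:400,0:640]; a=(u-c['cx'])/c['fx'];b=(v-c['cy'])/c['fy'];th=np.hypot(a,b)+1e-9
    t=np.tan(np.minimum(th,1.5))/th
    P=np.stack([a*t*d,b*t*d,d],-1)
    W=P@orient(c['orientation']).T+np.array(c['position']); W[d==0]=np.nan; return W
E
python3 - <<'E'
from h import *
np.set_printoptions(linewidth=200,precision=4,suppress=True)
c=get_calibration('wrist'); d=np.load('pics/w1.npy'); im=cv2.imread('pics/w1.png'); W=cloudf(c,d); np.save('pics/w1W.npy',W)
print('table',np.nanmedian(W[100:110,300:360,2]), W[100,330])
x,y,z=W[...,0],W[...,1],W[...,2]
def rect(m,name):
    P=W[m][:,:2].astype(np.float32)*1000
    print(name,len(P),cv2.minAreaRect(P),np.median(W[m][:,2]))
reg=(abs(x-.51)<.07)&(abs(y-.01)<.06)
m=reg&(z>.012)&(z<.022); rect(cv2.erode(m.astype(np.uint8),np.ones((2,2)))>0,'rest'); rect(m,'rest')
rect(reg&(z>.08)&(z<.095),'grip')
reg=(np.hypot(x-.537,y-.247)<.036)&(z>.05); P=W[reg]
for _ in range(5):
    cc=P.mean(0); n=np.linalg.svd(P-cc,full_matrices=False)[2][2]; n*=np.sign(n[2]); e=(W-cc)@n
    P=W[reg&(abs(e)<.003)]
print('plane',cc,n,np.degrees(np.arccos(n[2])),np.degrees(np.arctan2(n[1],n[0])),len(P))
# rectified views
F=frame(np.radians(-9)); a=rectify(im,c,[.537,.2455,.072],F,pf=projf)
Fr=R.from_euler('z',np.radians(-13)).as_matrix(); b=rectify(im,c,[.516,.010,.018],Fr,half=.06,px=.00033,pf=projf)
cv2.circle(a,(180,180),88,(0,0,255),1);cv2.circle(a,(180,180),132,(0,255,0),1);cv2.drawMarker(a,(180,180),(0,0,255),0,15)
s=1/.33; cx=len(b)//2
cv2.rectangle(b,(int(cx-46*s),int(cx-23*s)),(int(cx+46*s),int(cx+23*s)),(0,0,255),1)
cv2.imwrite('pics/rect1.png',np.hstack([a,cv2.resize(b,(360,360))]))
E
```

```text
table 0.0001987953135000331 [0.4452 0.0332 0.0016]
rest 1909 ((515.3367309570312, 12.775741577148438), (46.07996368408203, 90.53793334960938), 76.66294860839844) 0.018195189094731834
rest 2174 ((515.0281982421875, 12.34439468383789), (47.06175231933594, 92.22708129882812), 76.66294860839844) 0.018202442699237237
grip 1176 ((516.8801879882812, 11.172148704528809), (21.660276412963867, 35.73276138305664), 76.57070922851562) 0.08706080880946358
plane [0.5368 0.243  0.0721] [-0.4935  0.0674  0.8671] 29.8730024432439 172.2285280096935 2049
```

View pics/rect1.png

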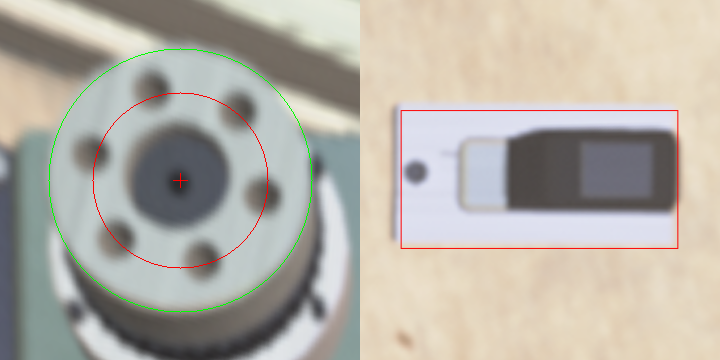

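Request:
carry_out(increments=[[[-0.05,0.12,-0.09],[0,0.35,-0.3],1],[[0,0,0],[0,0,-0.9],1],[[0,0,0],[0,0,-0.9],1],[[0,0,0],[0,0,-0.9],1],[[0,0,0],[0,0,-0.9],1],[[0,0,0],[0,0,-0.9],1],[[0,0,0],[0,0,-0.8],1],[[0,0,0],[0,0,0],1]])

```text
t: 5.45
tool_pos: [0.513, 0.0095, 0.2307]
tool_rot: [-1.025, 1.32, 1.026]
contact_force: [-0.7, -0.5, -0.4]
opening: 0.0853
```

```bash
python3 - <<'E'
from h import *
st()
im,d=get_image('wrist'); cv2.imwrite('pics/w2.png',im); np.save('pics/w2.npy',d)
E
```

```text
t 5.45 pos [0.513  0.0095 0.2307] ydir yaw 165.79 xdir [-0.0034 -0.0019 -1.    ] zdir [ 0.2455  0.9694 -0.0027] q [-0.13 -0.04  2.01 -0.    1.17 -1.45] F [-0.7 -0.5 -0.4] M [ 0.04  0.03 -0.03] open 0.0853
```

View pics/w2.png

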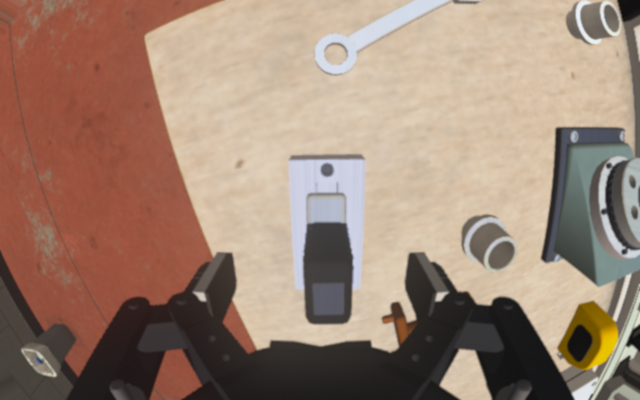

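Request:
carry_out(increments=[[[0.02,-0.03,0.14],[0.2,0.12,-0.35],1],[[0,0,0],[0,0,-0.35],1],[[0,0,0],[0,0,0],1]])

```text
t: 5.8
tool_pos: [0.5189, 0.0119, 0.2194]
tool_rot: [-1.038, 1.306, 1.031]
contact_force: [-0.4, -0.1, 0.6]
opening: 0.0852
```

```bash
python3 - <<'E'
from h import *
st()
im,d=get_image('wrist'); cv2.imwrite('pics/w3.png',im); c=get_calibration('wrist');W=cloudf(c,d)
x,y,z=W[...,0],W[...,1],W[...,2]
reg=(abs(x-.51)<.07)&(abs(y-.01)<.06)
for n,m in [('rest',reg&(z>.013)&(z<.022)),('grip',reg&(z>.082)&(z<.092))]:
    P=W[m][:,:2].astype(np.float32)*1000
    if len(P)>5: print(n,len(P),cv2.minAreaRect(P),np.median(W[m][:,2]))
E
```

```text
t 5.8 pos [0.5189 0.0119 0.2194] ydir yaw 166.62 xdir [ 5.9e-03 -6.0e-04 -1.0e+00] zdir [2.315e-01 9.728e-01 8.000e-04] q [-0.12 -0.01  2.    0.    1.14 -1.46] F [-0.4 -0.1  0.6] M [0.01 0.02 0.03] open 0.0852
rest 5403 ((516.373779296875, 13.882577896118164), (46.430076599121094, 93.00188446044922), 76.38286590576172) 0.018825304178130137
grip 5064 ((518.09765625, 13.406246185302734), (112.77046966552734, 36.05809020996094), 77.33280944824219) 0.08760303930036592
```

Request:
carry_out(increments=[[[0,0.06,0],[-0.1,0.08,-0.1],1],[[0,0,0],[0,0,0],1]])

```text
t: 6.05
tool_pos: [0.5174, 0.0136, 0.2187]
tool_rot: [-1.037, 1.31, 1.034]
contact_force: [0.1, -0.8, -0.4]
opening: 0.0857
```

```bash
python3 -c "
from h import *
st()"
```

```text
t 6.05 pos [0.5174 0.0136 0.2187] ydir yaw 166.61 xdir [ 1.9e-03 -9.0e-04 -1.0e+00] zdir [ 2.316e-01  9.728e-01 -4.000e-04] q [-0.12 -0.01  2.01 -0.    1.14 -1.45] F [ 0.1 -0.8 -0.4] M [-0.01  0.03 -0.01] open 0.0857
```

Request:
carry_out(increments=[[[0,0,0],[0,0,0],0],[[0,0,0],[0,0,0],0],[[0,0,0],[0,0,0],0],[[0,0,0],[0,0,0],0],[[0,0,0],[0,0,0],0],[[0,0,0],[0,0,0],0]], squeeze=80)

```text
t: 6.65
tool_pos: [0.5177, 0.0135, 0.2197]
tool_rot: [-1.038, 1.309, 1.032]
contact_force: [-0.8, -0.4, 0.1]
opening: 0.0212
```

```bash
python3 -c "
from h import *
st()
im,d=get_image('wrist'); cv2.imwrite('pics/w4.png',im); np.save('pics/w4.npy',d)"
```

```text
t 6.65 pos [0.5177 0.0135 0.2197] ydir yaw 166.61 xdir [ 0.0035 -0.0013 -1.    ] zdir [ 2.317e-01  9.728e-01 -4.000e-04] q [-0.12 -0.01  2.01 -0.    1.14 -1.45] F [-0.8 -0.4  0.1] M [-0.01 -0.03  0.01] open 0.0212
```

View pics/w4.png

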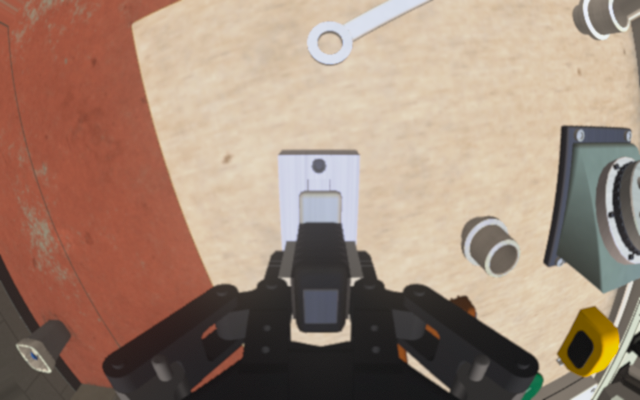

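Request:
carry_out(increments=[[[0,0,0],[0,0,0.5],0],[[0,0,0],[0,0,0.9],0],[[0,0,0],[0,0,0.9],0],[[0,0,0],[0,0,0.9],0],[[0,0,0],[0,0,0.9],0],[[0,0,0],[0,0,0.9],0]])

```text
t: 7.3
tool_pos: [0.5139, 0.0141, 0.3183]
tool_rot: [-1.03, 1.319, 1.043]
contact_force: [-0.4, -0.5, -2.8]
opening: 0.0214
```

```bash
cat >> h.py <<'E'
def target(C,yaw,a,gap,L=.2017,dy=0.,tilt=np.radians(30)):
    F=frame(yaw,tilt); n=F[:,2]; h=np.cos(a)*F[:,0]+np.sin(a)*F[:,1]
    y=-h; x=-n; T=np.stack([x,y,np.cross(x,y)],1)
    return np.array(C)+n*(L+gap)-dy*y, T
def delta(p,T,N=1):
    o=get_obs(); T0=R.from_rotvec(o['tool_rot'])
    rv=(R.from_matrix(T)*T0.inv()).as_rotvec(); dp=p-np.array(o['tool_pos'])
    print('total units: turn',np.round(rv/.1,2),'shift',np.round(dp/.02,2)); print('per row',N,np.round(rv/.1/N,3),np.round(dp/.02/N,3))
E
python3 - <<'E'
from h import *
st(); p,T=target([.537,.2455,.072],np.radians(-8.5),np.radians(-12.5),.045); print(p); delta(p,T,14)
im,d=get_image('wrist'); cv2.imwrite('pics/w5.png',im)
E
```

```text
t 7.3 pos [0.5139 0.0141 0.3183] ydir yaw 166.6 xdir [-0.0109  0.001  -0.9999] zdir [ 0.2317  0.9728 -0.0015] q [-0.12 -0.14  1.95 -0.    1.35 -1.45] F [-0.4 -0.5 -2.8] M [ 0.02 -0.   -0.01] open 0.0214
[0.41500489 0.26373229 0.28564847]
total units: turn [-0.45 -5.33 -1.3 ] shift [-4.94 12.48 -1.63]
per row 14 [-0.032 -0.381 -0.093] [-0.353  0.892 -0.117]
```

View pics/w5.png

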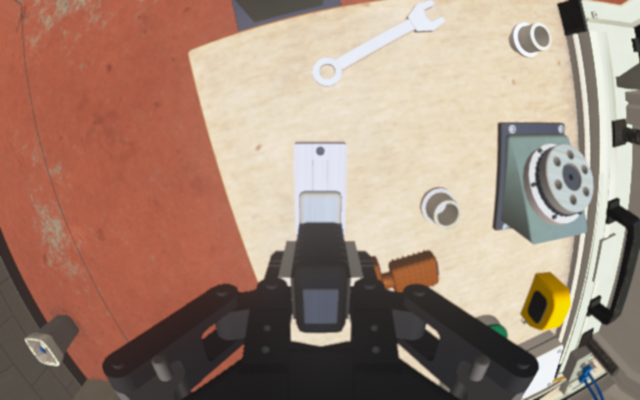

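Request:
carry_out(increments=[[[-0.03,-0.38,-0.09],[-0.35,0.89,-0.05],0],[[-0.03,-0.38,-0.09],[-0.35,0.89,-0.05],0],[[-0.03,-0.38,-0.09],[-0.35,0.89,-0.05],0],[[-0.03,-0.38,-0.09],[-0.35,0.89,-0.1],0],[[-0.03,-0.38,-0.09],[-0.35,0.89,-0.1],0],[[-0.03,-0.38,-0.09],[-0.35,0.89,-0.1],0],[[-0.03,-0.38,-0.09],[-0.35,0.89,-0.1],0]])

```text
t: 8.05
tool_pos: [0.4634, 0.1407, 0.3103]
tool_rot: [-1.095, 1.131, 0.799]
contact_force: [-0.7, 0.1, -2.4]
opening: 0.0212
```

```bash
python3 - <<'E'
from h import *
st(); p,T=target([.537,.2455,.072],np.radians(-8.5),np.radians(-12.5),.045); delta(p,T,7)
E
```

```text
t 8.05 pos [0.4634 0.1407 0.3103] ydir yaw 162.12 xdir [ 0.2656 -0.0299 -0.9636] zdir [0.2934 0.9546 0.0512] q [ 0.16 -0.28  2.09 -0.08  1.08 -1.08] F [-0.7  0.1 -2.4] M [ 0.1   0.27 -0.03] open 0.0212
total units: turn [-0.23 -2.52 -0.59] shift [-2.42  6.15 -1.23]
per row 7 [-0.033 -0.36  -0.085] [-0.346  0.879 -0.176]
```

Request:
carry_out(increments=[[[-0.03,-0.36,-0.09],[-0.35,0.88,-0.18],0],[[-0.03,-0.36,-0.09],[-0.35,0.88,-0.18],0],[[-0.03,-0.36,-0.09],[-0.35,0.88,-0.18],0],[[-0.03,-0.36,-0.09],[-0.35,0.88,-0.18],0],[[-0.03,-0.36,-0.09],[-0.35,0.88,-0.18],0],[[-0.03,-0.36,-0.09],[-0.35,0.88,-0.18],0],[[-0.03,-0.36,-0.09],[-0.35,0.88,-0.18],0],[[0,0,0],[0,0,0],0]])

```text
t: 8.85
tool_pos: [0.4068, 0.269, 0.2778]
tool_rot: [-1.136, 0.963, 0.584]
contact_force: [-0.4, -0.7, -3.4]
opening: 0.0208
```

```bash
python3 - <<'E'
from h import *
st(); p,T=target([.537,.2455,.072],np.radians(-8.5),np.radians(-12.5),.045); delta(p,T,1)
for n in ['wrist','scene','top']:
    im,d=get_image(n); cv2.imwrite(f'pics/{n}6.png',im); np.save(f'pics/{n}6.npy',d)
E
```

```text
t 8.85 pos [0.4068 0.269  0.2778] ydir yaw 156.85 xdir [ 0.4905 -0.0751 -0.8682] zdir [0.335  0.936  0.1082] q [ 0.5  -0.25  2.14 -0.4   0.87 -0.5 ] F [-0.4 -0.7 -3.4] M [ 0.07  0.51 -0.03] open 0.0208
total units: turn [-0.02 -0.04  0.05] shift [ 0.41 -0.26  0.39]
per row 1 [-0.015 -0.042  0.052] [ 0.41  -0.263  0.395]
```

View pics/wrist6.png

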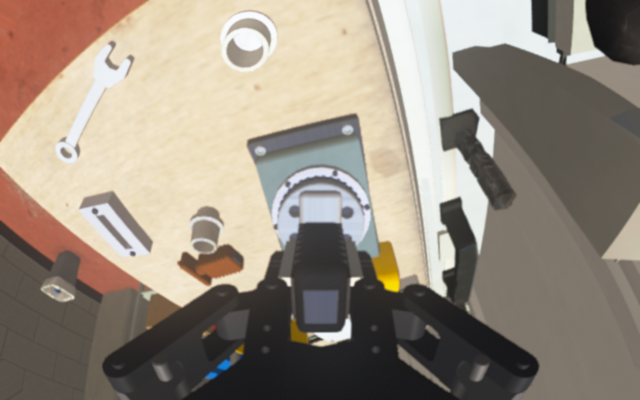

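View pics/scene6.png

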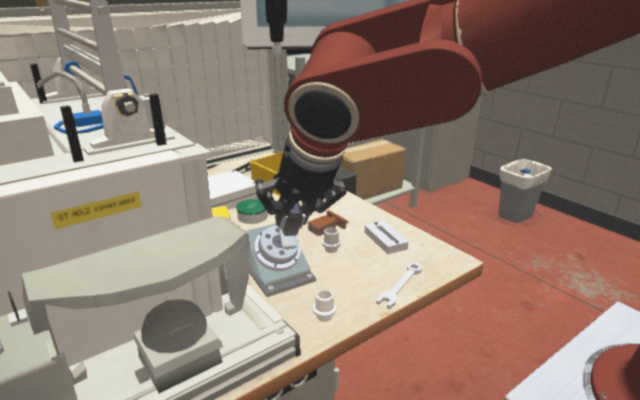

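```bash
python3 - <<'E'
import cv2,numpy as np
a=cv2.imread('pics/scene6.png')[180:300,240:340]; b=cv2.imread('pics/wrist6.png')[110:280,230:400]
a=cv2.resize(a,(500,600),interpolation=cv2.INTER_CUBIC)
cv2.imwrite('pics/z6a.png',a); cv2.imwrite('pics/z6b.png',cv2.resize(b,(600,600),interpolation=cv2.INTER_CUBIC))
E
```

```text
(no output)
```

View pics/z6a.png

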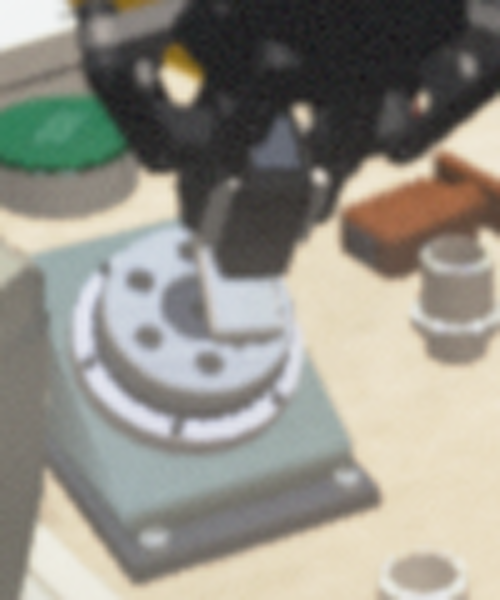

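View pics/z6b.png

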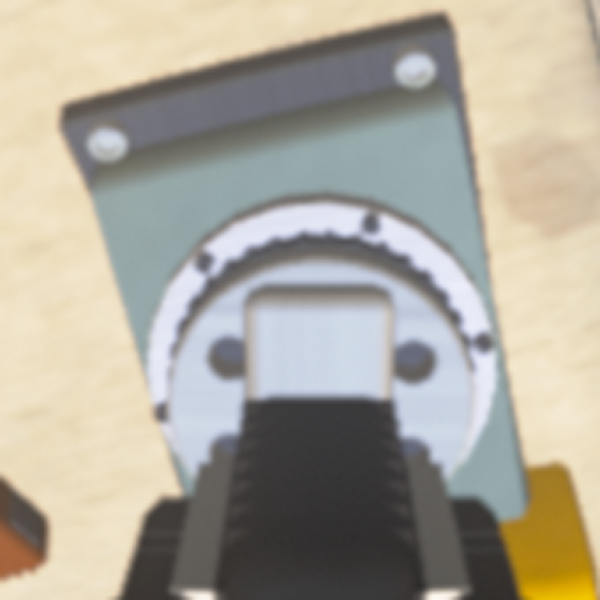

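```bash
cat >> h.py <<'E'
CR=np.array([[0,-.309,.951],[0,-.951,-.309],[1,0,0.]]); CP=np.array([.03,.08,-.001])
def wray(c,u,v):
    a=(u-c['cx'])/c['fx'];b=(v-c['cy'])/c['fy'];th=np.hypot(a,b)
    return np.array([np.sin(th)*a/th,np.sin(th)*b/th,np.cos(th)])
E
python3 - <<'E'
from h import *
np.set_printoptions(linewidth=200,precision=4,suppress=True)
c=get_calibration('wrist'); o,T=st()
CRt=T.T@orient(c['orientation']); CPt=T.T@(np.array(c['position'])-o['tool_pos']); print(CPt); print(CRt)
im=cv2.imread('pics/wrist6.png')
g=im[:,312:330].mean((1,2)); print('col profile v180-230',list(zip(range(184,204),g[184:204].round())))
g=im[198:214].mean((0,2)); print('row profile',list(zip(range(290,350,2),g[290:350:2].round())))
d=np.load('pics/wrist6.npy'); W=cloudf(c,d); Wt=(W-o['tool_pos'])@T
for v in range(186,222,2): print(v,Wt[v,320], im[v,320])
P=Wt[200:218,312:330].reshape(-1,3); print('crossbar top x',np.nanmedian(P[:,0]))
for v in (204,212): 
    r=Wt[v,292:352]; print(v,r[::3])
# plane of ring in world from wrist
x,y,z=W[...,0],W[...,1],W[...,2]
n0=frame(np.radians(-8.5))[:,2]; e=(W-np.array([.537,.2455,.072]))@n0
reg=(np.hypot(x-.537,y-.2455)<.034)&(abs(e)<.006); P=W[reg]
for _ in range(5):
    cc=P.mean(0); n=np.linalg.svd(P-cc,full_matrices=False)[2][2]; n*=np.sign(n[2]); e=(W-cc)@n
    P=W[reg&(abs(e)<.0015)]
print('plane',cc,n,np.degrees(np.arccos(n[2])),np.degrees(np.arctan2(n[1],n[0])),len(P),'z at centre',cc[2]-((np.array([.537,.2455])-cc[:2])@n[:2])/n[2])
F=frame(np.radians(-8.5)); b=rectify(im,c,[.537,.2455,.072],F,half=.045,px=.00015,pf=projf)
k=300
cv2.circle(b,(k,k),int(22/.15),(0,0,255),1);cv2.circle(b,(k,k),int(33/.15),(0,255,0),1);cv2.drawMarker(b,(k,k),(0,0,255),0,15)
for i in range(6):
    an=np.radians(-12.5+60*i); cv2.circle(b,(int(k+22/.15*np.cos(an)),int(k-22/.15*np.sin(an))),33,(255,0,0),1)
cv2.imwrite('pics/rect6.png',b)
E
```

```text
t 9.0 pos [0.4081 0.2675 0.2788] ydir yaw 156.69 xdir [ 0.4914 -0.0763 -0.8676] zdir [0.3373 0.9351 0.1088] q [ 0.49 -0.25  2.14 -0.4   0.87 -0.5 ] F [ 0.7 -0.8 -3.4] M [ 0.02  0.48 -0.07] open 0.0213
[0.0307 0.0787 0.0012]
[[ 0.0003 -0.3072  0.9517]
 [ 0.0005 -0.9517 -0.3072]
 [ 1.      0.0005 -0.0001]]
col profile v180-230 [(184, np.float64(165.0)), (185, np.float64(192.0)), (186, np.float64(207.0)), (187, np.float64(210.0)), (188, np.float64(209.0)), (189, np.float64(195.0)), (190, np.float64(157.0)), (191, np.float64(121.0)), (192, np.float64(114.0)), (193, np.float64(126.0)), (194, np.float64(143.0)), (195, np.float64(161.0)), (196, np.float64(178.0)), (197, np.float64(195.0)), (198, np.float64(209.0)), (199, np.float64(215.0)), (200, np.float64(217.0)), (201, np.float64(217.0)), (202, np.float64(217.0)), (203, np.float64(216.0))]
row profile [(290, np.float64(172.0)), (292, np.float64(161.0)), (294, np.float64(158.0)), (296, np.float64(160.0)), (298, np.float64(157.0)), (300, np.float64(172.0)), (302, np.float64(198.0)), (304, np.float64(214.0)), (306, np.float64(216.0)), (308,
[... 1830 characters left out ...]
[ 0.2424  0.005   0.0221]]
212 [[ 0.2517 -0.0048 -0.0204]
 [ 0.2559 -0.0064 -0.0185]
 [ 0.2545 -0.0058 -0.016 ]
 [ 0.1928  0.0175 -0.0096]
 [ 0.1914  0.018  -0.0078]
 [ 0.1933  0.0173 -0.0062]
 [ 0.1923  0.0177 -0.0045]
 [ 0.1928  0.0175 -0.0029]
 [ 0.192   0.0178 -0.0012]
 [ 0.1934  0.0173  0.0005]
 [ 0.1925  0.0176  0.0022]
 [ 0.1919  0.0178  0.0038]
 [ 0.1931  0.0174  0.0055]
 [ 0.1922  0.0177  0.0072]
 [ 0.1934  0.0173  0.0089]
 [ 0.1935  0.0172  0.0106]
 [ 0.195   0.0166  0.0124]
 [ 0.2536 -0.0055  0.0187]
 [ 0.254  -0.0056  0.0211]
 [ 0.2542 -0.0057  0.0234]]
plane [0.5306 0.2497 0.069 ] [-0.4969  0.0712  0.8649] 30.12969827755355 171.83997739661896 1769 z at centre 0.07306197443495184
```

View pics/rect6.png

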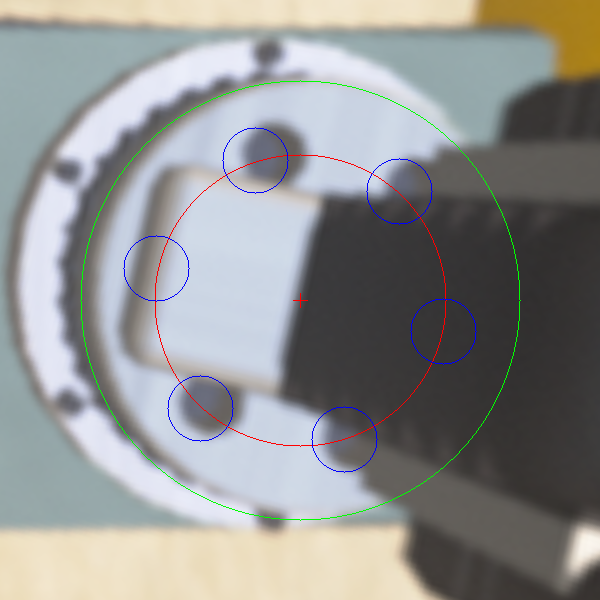

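```bash
python3 - <<'E'
from h import *
p,T=target([.538,.2455,.0725],np.radians(-8.3),np.radians(-12.5),.03); delta(p,T,2)
E
```

```text
total units: turn [-0.02 -0.03  0.11] shift [ 0.76 -0.27 -0.28]
per row 2 [-0.008 -0.015  0.056] [ 0.38  -0.133 -0.142]
```

Request:
carry_out(increments=[[[-0.01,-0.02,0.06],[0.38,-0.13,-0.14],0],[[-0.01,-0.02,0.06],[0.38,-0.13,-0.14],0],[[0,0,0],[0,0,0],0],[[0,0,0],[0,0,0],0]])

```text
t: 9.4
tool_pos: [0.4263, 0.2596, 0.2735]
tool_rot: [-1.142, 0.955, 0.584]
contact_force: [-0.1, -0.3, -2.4]
opening: 0.0209
```

```bash
cat >> h.py <<'E'
def snap(tag):
    o,T=st(tag); c=get_calibration('wrist'); im,d=get_image('wrist'); cv2.imwrite(f'pics/{tag}.png',im)
    np.savez(f'pics/{tag}.npz',d=d,T=T,p=o['tool_pos'],cp=c['position'],co=orient(c['orientation']),f=c['fx'],cc=[c['cx'],c['cy']])
    return o,T,c,im,d
def load(tag):
    z=np.load(f'pics/{tag}.npz'); c=dict(position=z['cp'],orientation=z['co'],fx=float(z['f']),fy=float(z['f']),cx=z['cc'][0],cy=z['cc'][1])
    return cv2.imread(f'pics/{tag}.png'),z['d'],z['T'],z['p'],c
E
python3 - <<'E'
from h import *
np.set_printoptions(linewidth=200,precision=4,suppress=True)
o,T,c,im,d=snap('w7'); st('after')
print('cam in tool',T.T@(np.array(c['position'])-o['tool_pos']))
# tool-frame rectified at ring plane
W=cloudf(c,d); Wt=(W-o['tool_pos'])@T
reg=(abs(Wt[...,0]-.232)<.006)&(np.hypot(Wt[...,1],Wt[...,2])<.034); P=Wt[reg]
for _ in range(5):
    cc=P.mean(0); n=np.linalg.svd(P-cc,full_matrices=False)[2][2]; n*=-np.sign(n[0]); e=(Wt-cc)@n
    P=Wt[reg&(abs(e)<.0015)]
print('ring plane tool frame',cc,n,len(P),'world n',T@n)
xf=cc[0]-(np.array([0,0])-cc[1:])@n[1:]/n[0]; print('face dist at axis',xf)
x1=np.nanmedian(Wt[206:216,314:328,0]); print('crossbar top',x1)
def tr(xd):
    F=np.stack([T[:,2],-T[:,1],T[:,0]],1) # right=tool z, up=-tool y
    return rectify(im,c,o['tool_pos']+T[:,0]*xd,F,half=.045,px=.00015,pf=projf)
a=tr(xf); b=tr(.1927)
for i in (a,b):
    cv2.drawMarker(i,(300,300),(0,0,255),0,15); 
cv2.rectangle(b,(300-80,300-193),(300+80,300+193),(0,0,255),1)
for k in range(6):
    an=np.radians(90+60*k); cv2.circle(a,(int(300+147*np.cos(an)),int(300+147*np.sin(an))),33,(0,0,255),1)
cv2.imwrite('pics/rect7.png',np.hstack([a[100:560,100:500],b[100:560,100:500]]))
E
```

```text
w7 t 9.4 pos [0.4263 0.2596 0.2735] ydir yaw 157.18 xdir [ 0.4959 -0.0739 -0.8652] zdir [0.3287 0.9382 0.1083] q [ 0.46 -0.22  2.12 -0.4   0.84 -0.54] F [-0.1 -0.3 -2.4] M [0.13 0.47 0.02] open 0.0209
after t 9.45 pos [0.4262 0.2596 0.2735] ydir yaw 157.19 xdir [ 0.496  -0.0739 -0.8652] zdir [0.3286 0.9383 0.1083] q [ 0.46 -0.22  2.12 -0.4   0.84 -0.54] F [-0.  -0.4 -3.3] M [ 0.06  0.46 -0.02] open 0.0212
cam in tool [0.0307 0.0787 0.0012]
ring plane tool frame [0.2295 0.0109 0.0015] [-1.     -0.0054 -0.0052] 2571 world n [-0.4933  0.0672  0.8672]
face dist at axis 0.22959085085215508
crossbar top 0.1925758805389689
```

View pics/rect7.png

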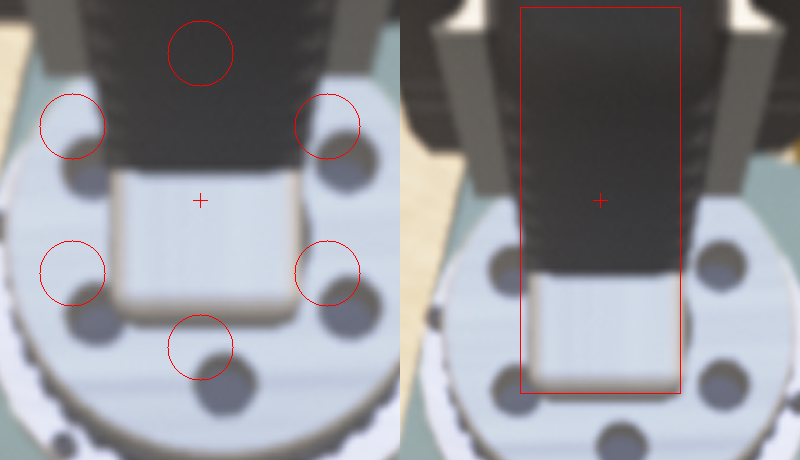

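```bash
cat >> h.py <<'E'
FOOT=np.array([.2016,-.0003,.0009])
def goal(C,n,ydir,gap,foot=FOOT):
    n=np.array(n)/np.linalg.norm(n); x=-n; y=ydir-x*(x@ydir); y/=np.linalg.norm(y)
    T=np.stack([x,y,np.cross(x,y)],1)
    return np.array(C)+n*gap-T@foot, T
E
python3 - <<'E'
from h import *
im,d,T,p,c=load('w7')
C=p+T@[.2296,.0054,.0032]; yd=R.from_rotvec(T[:,0]*np.radians(1.25)).apply(T[:,1]); n=frame(np.radians(-8.0))[:,2]
print(C,yd)
np.savez('ring.npz',C=C,yd=yd,n=n)
g,Tg=goal(C,n,yd,.014); delta(g,Tg,3)
E
```

```text
[0.5369066  0.24744666 0.07253947] [-0.7963583   0.35854878 -0.48708954]
total units: turn [ 0.15 -0.   -0.17] shift [ 0.17  0.1  -0.73]
per row 3 [ 0.049 -0.001 -0.057] [ 0.056  0.035 -0.242]
```

Request:
carry_out(increments=[[[0.05,0,-0.06],[0.06,0.04,-0.24],0],[[0.05,0,-0.06],[0.06,0.04,-0.24],0],[[0.05,0,-0.06],[0.06,0.04,-0.24],0],[[0,0,0],[0,0,0],0],[[0,0,0],[0,0,0],0]])

```text
t: 9.95
tool_pos: [0.4299, 0.2622, 0.2574]
tool_rot: [-1.118, 0.96, 0.575]
contact_force: [0.0, -0.6, -3.1]
opening: 0.0208
```

```bash
cat >> h.py <<'E'
def tr(im,c,p,T,xd):
    F=np.stack([T[:,2],-T[:,1],T[:,0]],1)
    return rectify(im,c,p+T[:,0]*xd,F,half=.045,px=.00015,pf=projf)
E
python3 - <<'E'
from h import *
np.set_printoptions(linewidth=200,precision=4,suppress=True)
o,T,c,im,d=snap('w8'); st('after'); p=o['tool_pos']; z=np.load('ring.npz')
print('ring C in tool',T.T@(z['C']-p),'n',T.T@z['n'],'yd',T.T@z['yd'])
g,Tg=goal(z['C'],z['n'],z['yd'],.014); delta(g,Tg)
Wt=(cloudf(c,d)-p)@T
reg=(abs(Wt[...,0]-.2155)<.006)&(np.hypot(Wt[...,1],Wt[...,2])<.034); P=Wt[reg]
for _ in range(5):
    cc=P.mean(0); n=np.linalg.svd(P-cc,full_matrices=False)[2][2]; n*=-np.sign(n[0]); e=(Wt-cc)@n
    P=Wt[reg&(abs(e)<.0015)]
xf=cc[0]+cc[1:]@n[1:]/n[0]; print('n',n,'world n',T@n,'face dist',xf)
a=tr(im,c,p,T,xf); b=tr(im,c,p,T,.1927)
cv2.drawMarker(a,(300,300),(0,0,255),0,15)
cv2.rectangle(b,(300-80+6,300-193),(300+80+6,300+193-2),(0,0,255),1)
cx,cy=306,298
for k in range(6):
    an=np.radians(90+60*k); cv2.circle(a,(int(cx+147*np.cos(an)),int(cy+147*np.sin(an))),33,(0,0,255),1)
cv2.imwrite('pics/rect8.png',np.hstack([a[100:560,100:500],b[100:560,100:500]]))
E
```

```text
w8 t 9.95 pos [0.4299 0.2622 0.2574] ydir yaw 155.61 xdir [ 0.4939 -0.0696 -0.8667] zdir [0.347  0.9297 0.123 ] q [ 0.46 -0.18  2.12 -0.4   0.8  -0.5 ] F [ 0.  -0.6 -3.1] M [0.04 0.52 0.  ] open 0.0208
after t 10.0 pos [0.4298 0.2621 0.2574] ydir yaw 155.61 xdir [ 0.4937 -0.0697 -0.8668] zdir [0.3471 0.9297 0.1229] q [ 0.46 -0.18  2.12 -0.4   0.8  -0.5 ] F [ 0.1  1.2 -4. ] M [ 0.05  0.54 -0.02] open 0.0211
ring C in tool [ 0.2141 -0.0013  0.0007] n [-1.      0.0013 -0.0006] yd [ 0.0039  1.     -0.0029]
total units: turn [-0.01 -0.01  0.03] shift [-0.01 -0.02  0.08]
per row 1 [-0.014 -0.014  0.027] [-0.011 -0.021  0.081]
n [-1.      0.0021 -0.001 ] world n [-0.4959  0.0695  0.8656] face dist 0.214069420554801
```

View pics/rect8.png

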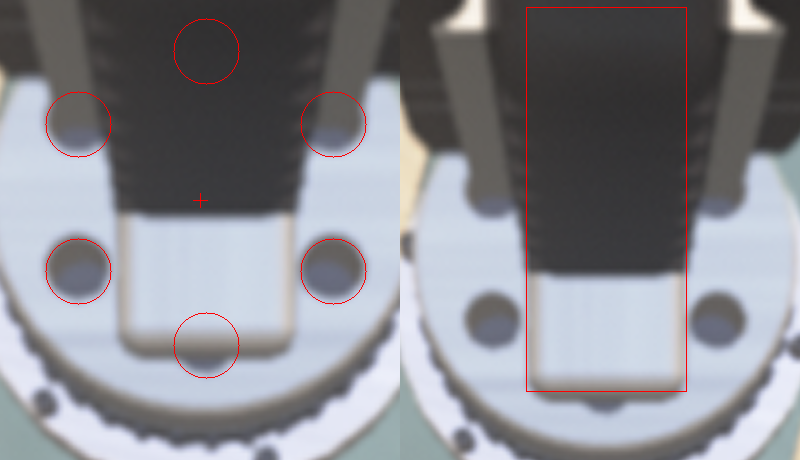

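Request:
carry_out(increments=[[[0,0,0.01],[0.09,-0.02,-0.12],0],[[0,0,0],[0.07,-0.01,-0.13],0],[[0,0,0],[0.07,-0.01,-0.13],0],[[0,0,0],[0,0,0],0]])

```text
t: 10.4
tool_pos: [0.4348, 0.2614, 0.2495]
tool_rot: [-1.118, 0.959, 0.576]
contact_force: [-0.4, 0.8, -3.5]
opening: 0.0215
```

```bash
python3 - <<'E'
from h import *
o,T=st(); z=np.load('ring.npz'); print('ring C in tool',T.T@(z['C']-o['tool_pos']),'n',T.T@z['n'],'F tool',T.T@o['contact_force'])
E
```

```text
t 10.4 pos [0.4348 0.2614 0.2495] ydir yaw 155.67 xdir [ 0.4945 -0.0687 -0.8665] zdir [0.3456 0.9302 0.1234] q [ 0.45 -0.16  2.12 -0.41  0.78 -0.5 ] F [-0.4  0.8 -3.5] M [0.12 0.49 0.01] open 0.0215
ring C in tool [ 0.20480189 -0.00081362  0.00040673] n [-9.99999332e-01  1.04042086e-03  5.02522447e-04] F tool [2.79407455 2.2962224  0.15984795]
```

Request:
carry_out(increments=[[[0,0,0],[0.05,-0.01,-0.09],0],[[0,0,0],[0.05,-0.01,-0.09],0],[[0,0,0],[0,0,0],0],[[0,0,0],[0,0,0],0]])

```text
t: 10.8
tool_pos: [0.437, 0.2615, 0.2475]
tool_rot: [-1.118, 0.959, 0.576]
contact_force: [-0.7, 0.6, -2.2]
opening: 0.0211
```

```bash
python3 - <<'E'
from h import *
o,T,c,im,d=snap('w9'); z=np.load('ring.npz'); print('ring C in tool',T.T@(z['C']-o['tool_pos']),'n',T.T@z['n'],'F tool',T.T@o['contact_force'])
im,d=get_image('scene'); cv2.imwrite('pics/scene9.png',cv2.resize(im[180:300,240:340],(500,600),interpolation=cv2.INTER_CUBIC))
E
```

```text
w9 t 10.8 pos [0.437  0.2615 0.2475] ydir yaw 155.62 xdir [ 0.4942 -0.069  -0.8666] zdir [0.3464 0.9299 0.1236] q [ 0.45 -0.15  2.11 -0.41  0.78 -0.5 ] F [-0.7  0.6 -2.2] M [ 0.04  0.45 -0.02] open 0.0211
ring C in tool [ 2.01958612e-01 -1.83898760e-04 -1.10741492e-04] n [-9.99999247e-01  1.21128172e-03  1.95610551e-04] F tool [1.5529961  1.85843292 0.07215549]
```

View pics/w9.png

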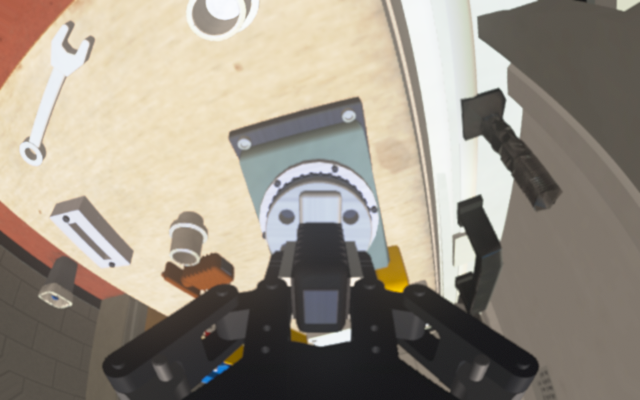

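View pics/scene9.png

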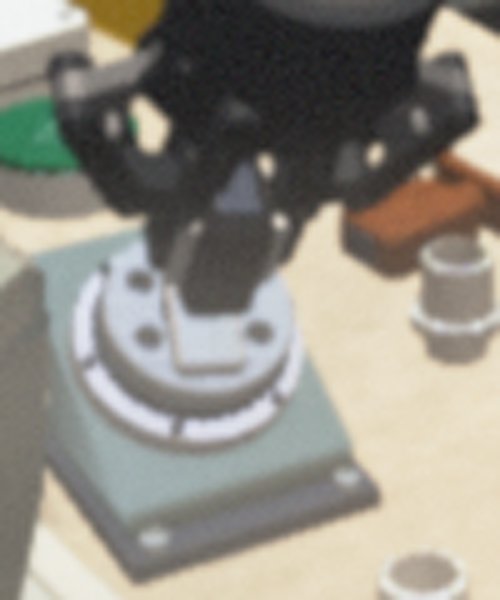

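Request:
carry_out(increments=[[[0,0,0],[0.04,-0.01,-0.07],0],[[0,0,0],[0.03,0,-0.05],0],[[0,0,0],[0,0,0],0]])

```text
t: 11.2
tool_pos: [0.4378, 0.2621, 0.248]
tool_rot: [-1.117, 0.963, 0.575]
contact_force: [0.6, -0.2, -1.7]
opening: 0.0214
```

```bash
python3 - <<'E'
from h import *
o,T=st(); z=np.load('ring.npz'); print('ring C in tool',T.T@(z['C']-o['tool_pos']),'n',T.T@z['n'],'F tool',T.T@o['contact_force'])
E
```

```text
t 11.2 pos [0.4378 0.2621 0.248 ] ydir yaw 155.56 xdir [ 0.4915 -0.0709 -0.868 ] zdir [0.3489 0.9292 0.1217] q [ 0.45 -0.15  2.11 -0.41  0.78 -0.5 ] F [ 0.6 -0.2 -1.7] M [0.07 0.44 0.03] open 0.0214
ring C in tool [ 2.02029498e-01  2.93928538e-05 -3.66369302e-04] n [-0.99999086  0.0033248  -0.00268729] F tool [ 1.77513708  0.30286835 -0.22660838]
```

Request:
carry_out(increments=[[[0.4,-0.06,-0.69],[0.01,0,-0.02],0],[[0.4,-0.06,-0.69],[0.01,0,-0.02],0],[[0.4,-0.06,-0.69],[0.01,0,-0.02],0],[[0.4,-0.06,-0.69],[0.01,0,-0.02],0]])

```text
t: 11.6
tool_pos: [0.4378, 0.2616, 0.2478]
tool_rot: [-0.825, 1.019, 0.398]
contact_force: [-6.7, -2.3, 4.2]
opening: 0.0209
```

```bash
cat >> h.py <<'E'
def rot():
    o,T=st(); z=np.load('ring.npz'); n=z['n']; y=T[:,1]; 
    a=np.arctan2(np.cross(z['yd'],y)@-n, z['yd']@y)
    print('turned cw',round(a,3),'ring C in tool',np.round(T.T@(z['C']-o['tool_pos']),4),'n',np.round(T.T@n,4),'F tool',np.round(T.T@o['contact_force'],1),'M tool',np.round(T.T@o['wrist_torque'],2),'tool y',np.round(T[:,1],3))
E
python3 -c "
from h import *
rot()"
```

```text
t 11.6 pos [0.4378 0.2616 0.2478] ydir yaw 135.05 xdir [ 0.4894 -0.0737 -0.8689] zdir [0.5887 0.7631 0.2668] q [ 0.45 -0.15  2.11 -0.41  0.79 -0.17] F [-6.7 -2.3  4.2] M [-0.31  0.92  0.  ] open 0.0209
turned cw 0.331 ring C in tool [2.018e-01 2.000e-04 7.000e-04] n [-1.      0.0022 -0.0073] F tool [-6.8  1.1 -4.5] M tool [-0.22  0.79  0.52] tool y [-0.643  0.642 -0.417]
```

Request:
carry_out(increments=[[[0.43,-0.1,-0.67],[0.01,0,-0.02],0],[[0.4,-0.06,-0.69],[0.01,0,-0.02],0],[[0.4,-0.06,-0.69],[0.01,0,-0.02],0],[[0.4,-0.06,-0.69],[0.01,0,-0.02],0]])

```text
t: 12.0
tool_pos: [0.4377, 0.2613, 0.2476]
tool_rot: [-0.529, 1.049, 0.222]
contact_force: [-7.2, -0.8, 4.8]
opening: 0.0211
```

```bash
python3 -c "
from h import *
rot()"
```

```text
t 12.0 pos [0.4377 0.2613 0.2476] ydir yaw 116.11 xdir [ 0.4904 -0.0729 -0.8685] zdir [0.7644 0.5147 0.3884] q [ 0.45 -0.15  2.11 -0.41  0.78  0.16] F [-7.2 -0.8  4.8] M [-0.32  0.94  0.03] open 0.0211
turned cw 0.66 ring C in tool [0.2017 0.0006 0.0007] n [-1.     -0.     -0.0063] F tool [-7.6  0.9 -4. ] M tool [-0.25  0.93  0.25] tool y [-0.419  0.854 -0.308]
```

Request:
carry_out(increments=[[[0.4,-0.08,-0.68],[0.01,0,-0.02],0],[[0.4,-0.06,-0.69],[0.01,0,-0.02],0],[[0.3,-0.04,-0.52],[0.01,0,-0.02],0]])

```text
t: 12.3
tool_pos: [0.4377, 0.2614, 0.2476]
tool_rot: [-0.325, 1.059, 0.101]
contact_force: [-5.7, -1.1, 3.0]
opening: 0.0211
```

```bash
python3 -c "
from h import *
rot()"
```

```text
t 12.3 pos [0.4377 0.2614 0.2476] ydir yaw 104.01 xdir [ 0.4903 -0.0735 -0.8685] zdir [0.8389 0.3102 0.4473] q [ 0.45 -0.15  2.11 -0.41  0.78  0.39] F [-5.7 -1.1  3. ] M [-0.22  0.92  0.08] open 0.0211
turned cw 0.886 ring C in tool [0.2017 0.0008 0.0006] n [-1.     -0.002  -0.0064] F tool [-5.4 -0.4 -3.8] M tool [-0.24  0.9   0.13] tool y [-0.236  0.948 -0.214]
```

Still only friction torque (0.24 N m); continue in smaller turns.

Request:
carry_out(increments=[[[0.25,-0.04,-0.43],[0.01,0,-0.02],0],[[0.25,-0.04,-0.43],[0.01,0,-0.02],0]])

```text
t: 12.5
tool_pos: [0.4378, 0.2614, 0.2476]
tool_rot: [-0.233, 1.061, 0.046]
contact_force: [-7.5, -1.4, 4.1]
opening: 0.021
```

```bash
python3 -c "
from h import *
rot()"
```

```text
t 12.5 pos [0.4378 0.2614 0.2476] ydir yaw 98.71 xdir [ 0.4898 -0.074  -0.8687] zdir [0.8589 0.2116 0.4663] q [ 0.45 -0.15  2.11 -0.41  0.78  0.49] F [-7.5 -1.4  4.1] M [-0.25  1.07  0.09] open 0.021
turned cw 0.989 ring C in tool [0.2017 0.0008 0.0005] n [-1.     -0.0031 -0.0067] F tool [-7.1 -0.9 -4.8] M tool [-0.27  1.06  0.05] tool y [-0.149  0.975 -0.167]
```

Request:
carry_out(increments=[[[0.25,-0.04,-0.43],[0.01,0,-0.02],0],[[0.25,-0.04,-0.43],[0.01,0,-0.02],0]])

```text
t: 12.7
tool_pos: [0.4377, 0.2615, 0.2475]
tool_rot: [-0.151, 1.06, -0.005]
contact_force: [-9.5, 0.1, 5.2]
opening: 0.0213
```

```bash
python3 -c "
from h import *
rot()"
```

```text
t 12.7 pos [0.4377 0.2615 0.2475] ydir yaw 93.96 xdir [ 0.4902 -0.0767 -0.8682] zdir [0.8689 0.1212 0.4799] q [ 0.45 -0.15  2.11 -0.41  0.79  0.58] F [-9.5  0.1  5.2] M [-1.22  1.34  2.06] open 0.0213
turned cw 1.081 ring C in tool [0.2017 0.0013 0.0005] n [-1.     -0.0064 -0.0062] F tool [-9.2  0.1 -5.7] M tool [-2.49  1.15  0.09] tool y [-0.068  0.99  -0.126]
```

Request:
carry_out(increments=[[[0.15,-0.02,-0.26],[0.01,0,-0.02],0],[[0.15,-0.02,-0.26],[0.01,0,-0.02],0],[[0,0,0],[0,0,0],0]])

```text
t: 13.0
tool_pos: [0.4368, 0.2626, 0.2471]
tool_rot: [-0.131, 1.055, -0.024]
contact_force: [-1.4, -0.1, -2.5]
opening: 0.0211
```

```bash
python3 - <<'E'
from h import *
rot(); snap('w10'); rot()
E
```

```text
t 13.0 pos [0.4368 0.2626 0.2471] ydir yaw 92.51 xdir [ 0.4935 -0.0824 -0.8658] zdir [0.8687 0.0964 0.4859] q [ 0.46 -0.15  2.11 -0.42  0.79  0.62] F [-1.4 -0.1 -2.5] M [-0.93  0.88  2.64] open 0.0211
turned cw 1.106 ring C in tool [0.2018 0.0015 0.0007] n [-0.9999 -0.0127 -0.0026] F tool [ 1.5  0.3 -2.4] M tool [-2.82  0.59  0.55] tool y [-0.043  0.992 -0.119]
w10 t 13.0 pos [0.4368 0.2626 0.2471] ydir yaw 92.51 xdir [ 0.4935 -0.0824 -0.8658] zdir [0.8687 0.0964 0.4859] q [ 0.46 -0.15  2.11 -0.42  0.79  0.62] F [-1.4 -0.1 -2.5] M [-0.93  0.88  2.64] open 0.0211
 t 13.05 pos [0.4369 0.2625 0.2471] ydir yaw 92.46 xdir [ 0.4935 -0.0822 -0.8659] zdir [0.8687 0.0954 0.486 ] q [ 0.46 -0.15  2.11 -0.42  0.79  0.62] F [-4.7  0.2  1.2] M [-1.15  0.98  2.69] open 0.0214
turned cw 1.107 ring C in tool [0.2017 0.0014 0.0006] n [-0.9999 -0.0124 -0.0026] F tool [-3.3  0.3 -3.5] M tool [-2.98  0.7   0.4 ] tool y [-0.043  0.992 -0.118]
```

View pics/w10.png

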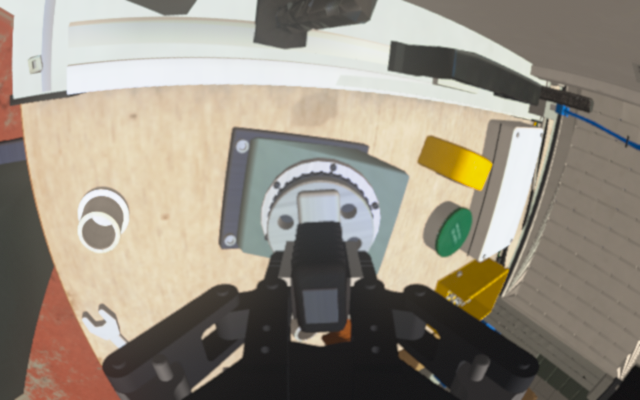

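Request:
carry_out(increments=[[[-0.14,0.05,0.49],[0,0,0],0],[[0,0,0],[0,0,0],0]])

```text
t: 13.25
tool_pos: [0.437, 0.2616, 0.2472]
tool_rot: [-0.179, 1.057, 0.012]
contact_force: [-3.0, 2.3, 0.6]
opening: 0.021
```

```bash
python3 -c "
from h import *
rot()"
```

```text
t 13.25 pos [0.437  0.2616 0.2472] ydir yaw 95.55 xdir [ 0.4928 -0.076  -0.8668] zdir [0.8648 0.1524 0.4784] q [ 0.45 -0.15  2.11 -0.41  0.78  0.56] F [-3.   2.3  0.6] M [-0.21  0.82  1.08] open 0.021
turned cw 1.049 ring C in tool [0.2017 0.0011 0.0007] n [-1.     -0.0059 -0.0033] F tool [-2.1  2.4 -2. ] M tool [-1.1   0.67  0.46] tool y [-0.096  0.985 -0.141]
```

Request:
carry_out(increments=[[[-0.11,0.03,0.28],[0,0,0],0],[[0,0,0],[0,0,0],0]])

```text
t: 13.45
tool_pos: [0.4373, 0.2611, 0.2474]
tool_rot: [-0.201, 1.059, 0.029]
contact_force: [-2.2, -0.3, 0.7]
opening: 0.0215
```

```bash
python3 -c "
from h import *
rot()"
```

```text
t 13.45 pos [0.4373 0.2611 0.2474] ydir yaw 96.99 xdir [ 0.4915 -0.0727 -0.8678] zdir [0.8625 0.1783 0.4736] q [ 0.45 -0.15  2.11 -0.41  0.78  0.52] F [-2.2 -0.3  0.7] M [-0.15  0.72  0.4 ] open 0.0215
turned cw 1.023 ring C in tool [0.2017 0.0009 0.0007] n [-1.     -0.0023 -0.0045] F tool [-1.6 -0.1 -1.7] M tool [-0.47  0.66  0.19] tool y [-0.12   0.981 -0.15 ]
```

Request:
carry_out(increments=[[[-0.05,0,0.09],[-0.05,0.01,0.09],0],[[0,0,0],[-0.1,0.01,0.17],0],[[0,0,0],[-0.1,0.01,0.17],0],[[0,0,0],[-0.1,0.01,0.17],0],[[0,0,0],[-0.1,0.01,0.17],0],[[0,0,0],[-0.15,0.02,0.26],0],[[0,0,0],[-0.2,0.03,0.35],0],[[0,0,0],[-0.2,0.03,0.35],0]])

```text
t: 14.25
tool_pos: [0.4158, 0.2636, 0.2833]
tool_rot: [-0.201, 1.06, 0.031]
contact_force: [0.6, 1.0, -2.7]
opening: 0.0212
```

```bash
python3 - <<'E'
from h import *
rot(); snap('w11')
E
```

```text
t 14.25 pos [0.4158 0.2636 0.2833] ydir yaw 97.11 xdir [ 0.49   -0.071  -0.8689] zdir [0.8631 0.1794 0.4721] q [ 0.48 -0.25  2.13 -0.39  0.87  0.51] F [ 0.6  1.  -2.7] M [ 0.1   0.46 -0.08] open 0.0212
turned cw 1.022 ring C in tool [0.2436 0.0008 0.0022] n [-1.0e+00 -3.0e-04 -6.1e-03] F tool [ 2.5  1.3 -0.6] M tool [0.08 0.45 0.14] tool y [-0.122  0.981 -0.149]
w11 t 14.25 pos [0.4158 0.2636 0.2833] ydir yaw 97.11 xdir [ 0.49   -0.071  -0.8689] zdir [0.8631 0.1794 0.4721] q [ 0.48 -0.25  2.13 -0.39  0.87  0.51] F [ 0.6  1.  -2.7] M [ 0.1   0.46 -0.08] open 0.0212
```

View pics/w11.png

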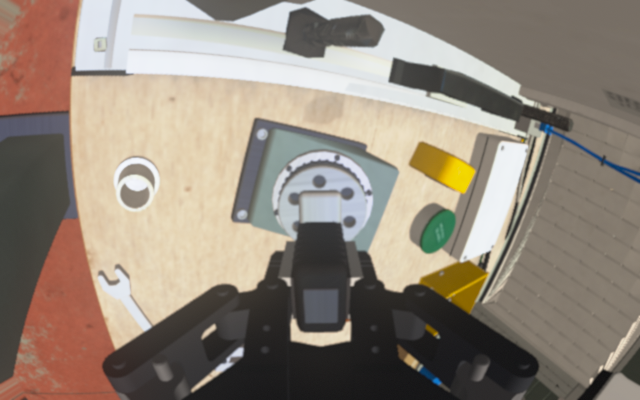

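```bash
python3 - <<'E'
from h import *
im,d,T,p,c=load('w11'); z=np.load('ring.npz')
t=T.T@(z['C']-p); F=np.stack([T[:,2],-T[:,1],T[:,0]],1)
a=tr(im,c,p,T,t[0]); b=tr(im,c,p,T,.1927)
cx,cy=300+t[2]/.00015,300+t[1]/.00015
for k in range(6):
    an=np.radians(90+60*k); cv2.circle(a,(int(cx+147*np.cos(an)),int(cy+147*np.sin(an))),33,(0,0,255),1)
cv2.rectangle(b,(300-80+6,300-193),(300+80+6,300+193-2),(0,0,255),1)
cv2.imwrite('pics/rect11.png',np.hstack([a[100:560,100:500],b[100:560,100:500]]))
# return goal: above rest, at grasp orientation
Tg=np.stack([[0,0,-1.],[np.cos(np.radians(166.6)),np.sin(np.radians(166.6)),0],np.cross([0,0,-1.],[np.cos(np.radians(166.6)),np.sin(np.radians(166.6)),0])],1)
delta(np.array([.518,.0133,.32]),Tg,16)
E
```

```text
total units: turn [-2.38  4.96 11.47] shift [  5.11 -12.53   1.76]
per row 16 [-0.149  0.31   0.717] [ 0.319 -0.783  0.11 ]
```

View pics/rect11.png

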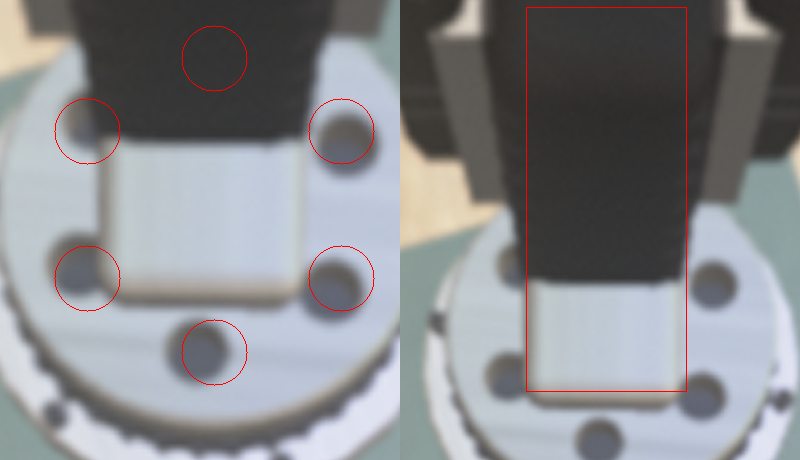

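Request:
carry_out(increments=[[[-0.15,0.31,0.72],[0.1,-0.4,0.5],0],[[-0.15,0.31,0.72],[0.32,-0.78,0.3],0],[[-0.15,0.31,0.72],[0.32,-0.78,0.2],0],[[-0.15,0.31,0.72],[0.32,-0.78,0.1],0],[[-0.15,0.31,0.72],[0.32,-0.78,0.1],0],[[-0.15,0.31,0.72],[0.32,-0.78,0.1],0],[[-0.15,0.31,0.72],[0.32,-0.78,0.1],0],[[-0.15,0.31,0.72],[0.32,-0.78,0.1],0]])

```text
t: 15.1
tool_pos: [0.4615, 0.1448, 0.3198]
tool_rot: [-0.639, 1.216, 0.552]
contact_force: [0.1, -0.5, -2.3]
opening: 0.0212
```

```bash
cat >> h.py <<'E'
def restT(yaw=166.6):
    y=np.array([np.cos(np.radians(yaw)),np.sin(np.radians(yaw)),0]); x=np.array([0,0,-1.]); return np.stack([x,y,np.cross(x,y)],1)
E
python3 -c "
from h import *
st(); delta(np.array([.518,.0133,.30]),restT(),8)"
```

```text
t 15.1 pos [0.4615 0.1448 0.3198] ydir yaw 134.57 xdir [ 0.2595  0.0489 -0.9645] zdir [0.6718 0.7083 0.2167] q [ 0.15 -0.3   2.08  0.01  1.09 -0.65] F [ 0.1 -0.5 -2.3] M [-0.05  0.26 -0.03] open 0.0212
total units: turn [-1.19  2.43  5.39] shift [ 2.82 -6.57 -0.99]
per row 8 [-0.149  0.303  0.674] [ 0.353 -0.822 -0.124]
```

Request:
carry_out(increments=[[[-0.15,0.3,0.67],[0.35,-0.82,-0.05],0],[[-0.15,0.3,0.67],[0.35,-0.82,-0.05],0],[[-0.15,0.3,0.67],[0.35,-0.82,-0.05],0],[[-0.15,0.3,0.67],[0.35,-0.82,-0.1],0],[[-0.15,0.3,0.67],[0.35,-0.82,-0.1],0],[[-0.15,0.3,0.67],[0.35,-0.82,-0.1],0],[[-0.15,0.3,0.67],[0.35,-0.8,-0.1],0],[[-0.15,0.3,0.67],[0.35,-0.7,-0.1],0]])

```text
t: 15.9
tool_pos: [0.5197, 0.0105, 0.3114]
tool_rot: [-1.058, 1.301, 1.046]
contact_force: [-0.2, -0.2, -3.3]
opening: 0.021
```

```bash
python3 -c "
from h import *
st(); delta(np.array([.518,.0133,.26]),restT(),3)"
```

```text
t 15.9 pos [0.5197 0.0105 0.3114] ydir yaw 167.91 xdir [ 0.0047 -0.0055 -1.    ] zdir [ 0.2094  0.9778 -0.0044] q [-0.12 -0.13  1.95 -0.01  1.32 -1.48] F [-0.2 -0.2 -3.3] M [-0.07 -0.02  0.01] open 0.021
total units: turn [ 0.06  0.05 -0.23] shift [-0.09  0.14 -2.57]
per row 3 [ 0.019  0.015 -0.076] [-0.029  0.047 -0.857]
```

Request:
carry_out(increments=[[[0.02,0.02,-0.08],[-0.03,0.05,-0.8],0],[[0.02,0.02,-0.08],[-0.03,0.05,-0.8],0],[[0.02,0.02,-0.08],[-0.03,0.05,-0.7],0],[[0,0,0],[0,0,0],0],[[0,0,0],[0,0,0],0]])

```text
t: 16.4
tool_pos: [0.5171, 0.0141, 0.2611]
tool_rot: [-1.03, 1.314, 1.032]
contact_force: [0.2, 0.5, -3.6]
opening: 0.0212
```

```bash
python3 - <<'E'
from h import *
np.set_printoptions(linewidth=200,precision=4,suppress=True)
o,T,c,im,d=snap('w12'); p=o['tool_pos']; delta(np.array([.5177,.0135,.26]),restT(),1)
Wt=(cloudf(c,d)-p)@T
xr=p[2]-.018
F=np.stack([T[:,2],-T[:,1],T[:,0]],1)
a=rectify(im,c,p+T[:,0]*xr,F,half=.06,px=.0002,pf=projf); b=rectify(im,c,p+T[:,0]*.1927,F,half=.06,px=.0002,pf=projf)
cx=300+.9/.2; cy=300-.3/.2
cv2.rectangle(a,(int(cx-115),int(cy-230)),(int(cx+115),int(cy+230)),(0,0,255),1); cv2.rectangle(a,(int(cx-32),int(cy-160)),(int(cx+32),int(cy+160)),(0,0,255),1)
cv2.rectangle(b,(int(cx-60),int(cy-145)),(int(cx+60),int(cy+145)),(0,0,255),1)
cv2.imwrite('pics/rect12.png',np.hstack([a[150:600,100:500],b[150:600,100:500]]))
reg=(abs(Wt[...,0]-xr)<.004)&(abs(Wt[...,1])<.08)&(abs(Wt[...,2])<.05); P=Wt[reg]; print(len(P),P.mean(0),cv2.minAreaRect((P[:,1:]*1000).astype(np.float32)))
E
```

```text
w12 t 16.4 pos [0.5171 0.0141 0.2611] ydir yaw 166.29 xdir [-0.0014  0.0006 -1.    ] zdir [0.237  0.9715 0.0002] q [-0.12 -0.07  1.99  0.    1.23 -1.45] F [ 0.2  0.5 -3.6] M [-0.    0.02 -0.04] open 0.0212
total units: turn [-0.01 -0.02  0.05] shift [ 0.04 -0.03 -0.05]
per row 1 [-0.007 -0.022  0.054] [ 0.043 -0.032 -0.046]
3372 [ 0.2428  0.0225 -0.0012] ((10.847801208496094, -0.7092666625976562), (46.443939208984375, 71.84024810791016), 89.30852508544922)
```

View pics/rect12.png

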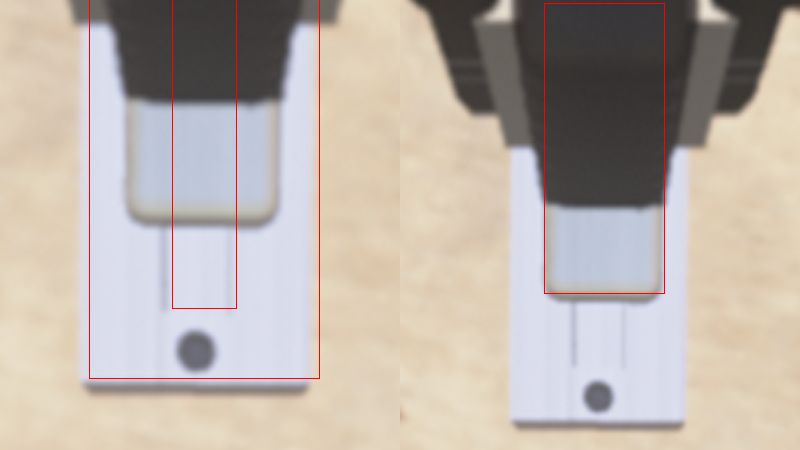

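Request:
carry_out(increments=[[[0,-0.02,0.05],[-0.05,-0.07,-0.4],0],[[0,0,0],[0,0,-0.6],0],[[0,0,0],[0,0,-0.6],0],[[0,0,0],[0,0,0],0],[[0,0,0],[0,0,0],0]])

```text
t: 16.95
tool_pos: [0.5159, 0.0131, 0.2272]
tool_rot: [-1.036, 1.308, 1.034]
contact_force: [1.2, 0.3, -1.8]
opening: 0.0214
```

```bash
python3 -c "
from h import *
st(); delta(np.array([.5162,.0127,.2196]),restT(),1)"
```

```text
t 16.95 pos [0.5159 0.0131 0.2272] ydir yaw 166.63 xdir [ 2.4e-03  4.0e-04 -1.0e+00] zdir [0.2312 0.9729 0.001 ] q [-0.12 -0.03  2.01  0.    1.16 -1.46] F [ 1.2  0.3 -1.8] M [-0.02 -0.01  0.02] open 0.0214
total units: turn [-0.    0.02 -0.01] shift [ 0.01 -0.02 -0.38]
per row 1 [-0.004  0.024 -0.006] [ 0.014 -0.019 -0.38 ]
```

Request:
carry_out(increments=[[[0,0.02,0],[0.01,-0.02,-0.15],0],[[0,0,0],[0,0,-0.15],0],[[0,0,0],[0,0,0],0]])

```text
t: 17.25
tool_pos: [0.5165, 0.0126, 0.2212]
tool_rot: [-1.036, 1.309, 1.035]
contact_force: [-0.2, 0.7, -2.9]
opening: 0.0211
```

```bash
python3 -c "
from h import *
st(); delta(np.array([.5162,.0127,.2196]),restT(),1)"
```

```text
t 17.25 pos [0.5165 0.0126 0.2212] ydir yaw 166.63 xdir [ 1.2e-03  4.0e-04 -1.0e+00] zdir [2.312e-01 9.729e-01 6.000e-04] q [-0.12 -0.01  2.01  0.    1.15 -1.46] F [-0.2  0.7 -2.9] M [-0.01  0.01 -0.02] open 0.0211
total units: turn [-0.    0.01 -0.01] shift [-0.01  0.01 -0.08]
per row 1 [-0.004  0.012 -0.005] [-0.014  0.007 -0.08 ]
```

Force is still just the spanner's weight with the prongs about 7 mm into the slot; lower the last bit until it bears.

Request:
carry_out(increments=[[[0,0.01,0],[0,0,-0.08],0],[[0,0,0],[0,0,-0.06],0],[[0,0,0],[0,0,0],0]])

```text
t: 17.55
tool_pos: [0.5172, 0.0125, 0.22]
tool_rot: [-1.036, 1.309, 1.035]
contact_force: [-0.0, -0.2, -3.4]
opening: 0.021
```

```bash
python3 -c "
from h import *
snap('w13')"
```

```text
w13 t 17.55 pos [0.5172 0.0125 0.22  ] ydir yaw 166.63 xdir [ 1.6e-03  1.0e-04 -1.0e+00] zdir [2.313e-01 9.729e-01 5.000e-04] q [-0.12 -0.01  2.01  0.    1.14 -1.46] F [-0.  -0.2 -3.4] M [ 0.01  0.03 -0.  ] open 0.021
```

View pics/w13.png

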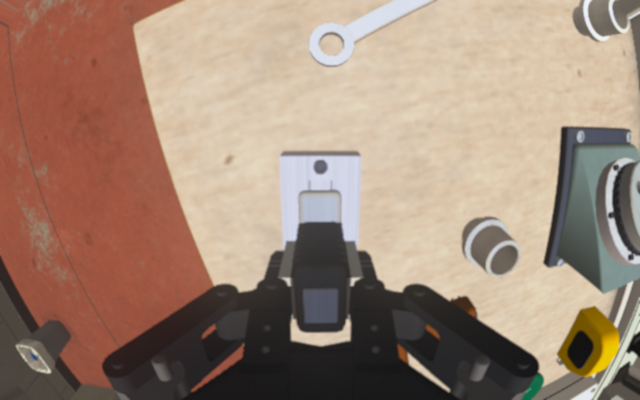

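Request:
carry_out(increments=[[[0,0.01,0],[-0.02,0,-0.1],0],[[0,0,0],[0,0,-0.1],0]])

```text
t: 17.8
tool_pos: [0.5178, 0.0124, 0.2196]
tool_rot: [-1.036, 1.31, 1.036]
contact_force: [-10.5, 0.3, 13.8]
opening: 0.021
```

Upward force of about 14 N: the crossbar bears on the rest. Release.

Request:
carry_out(increments=[[[0,0,0],[0,0,0],0],[[0,0,0],[0,0,0],0.3],[[0,0,0],[0,0,0],0.8],[[0,0,0],[0,0,0],1],[[0,0,0],[0,0,0],1],[[0,0,0],[0,0,0],1],[[0,0,0],[0,0,0],1]], squeeze=20)

```text
t: 18.5
tool_pos: [0.5188, 0.0123, 0.2208]
tool_rot: [-1.038, 1.307, 1.033]
contact_force: [-0.1, -0.2, 0.5]
opening: 0.0855
```

Request:
carry_out(increments=[[[0,0,0],[0,0,0.4],1],[[0,0,0],[0,0,0.8],1],[[0,0,0],[0,0,0.9],1],[[0,0,0],[0,0,0.9],1],[[0,0,0],[0,0,0.9],1],[[0,0,0],[0,0,0.9],1],[[0,0,0],[0,0,0.9],1],[[0,0,0],[0,0,0.9],1]])

```text
t: 19.3
tool_pos: [0.5168, 0.0125, 0.3579]
tool_rot: [-1.035, 1.311, 1.036]
contact_force: [0.1, -0.2, 0.7]
opening: 0.0854
```

```bash
python3 - <<'E'
from h import *
o,T,c,im,d=snap('w14'); W=cloudf(c,d); x,y,z=W[...,0],W[...,1],W[...,2]
reg=(abs(x-.51)<.07)&(abs(y-.01)<.06)
for n,m in [('rest',reg&(z>.013)&(z<.0225)),('grip',reg&(z>.080)&(z<.095)),('bar',reg&(z>.0235)&(z<.031))]:
    P=W[m][:,:2].astype(np.float32)*1000; print(n,len(P),cv2.minAreaRect(P),np.median(W[m][:,2]))
im,d=get_image('scene'); cv2.imwrite('pics/scene14.png',im)
E
```

```text
w14 t 19.3 pos [0.5168 0.0125 0.3579] ydir yaw 166.64 xdir [-6.e-04  2.e-04 -1.e+00] zdir [2.311e-01 9.729e-01 1.000e-04] q [-0.12 -0.18  1.91  0.    1.41 -1.46] F [ 0.1 -0.2  0.7] M [ 0.04 -0.05 -0.04] open 0.0854
rest 2147 ((515.2932739257812, 14.301589965820312), (46.18150329589844, 91.90777587890625), 76.658447265625) 0.018232957688233964
grip 1082 ((517.7432861328125, 13.541788101196289), (22.39235496520996, 34.480289459228516), 75.46768188476562) 0.08711933342419274
bar 335 ((498.1295471191406, 19.423362731933594), (23.074867248535156, 14.608908653259277), 76.15979766845703) 0.026948092920907052
```

View pics/w14.png

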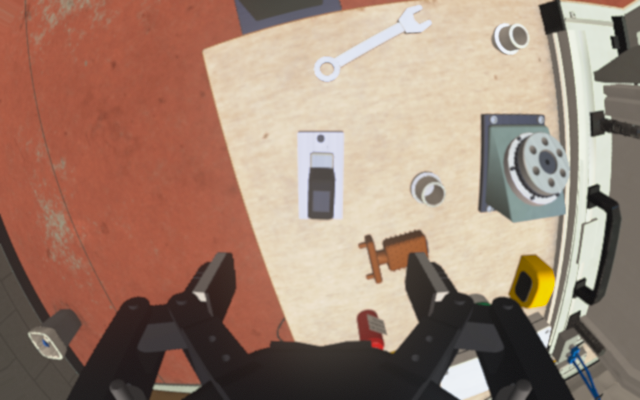

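View pics/scene14.png

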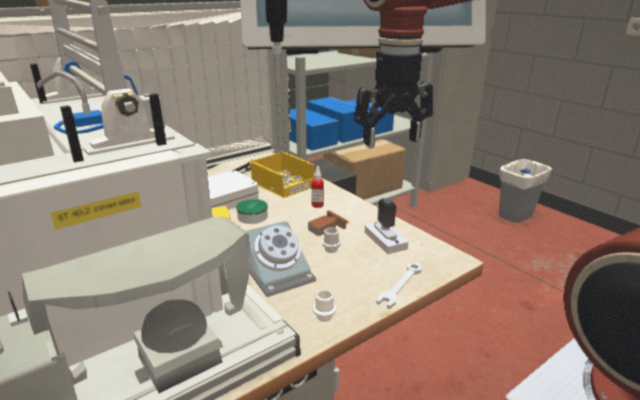

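```bash
python3 - <<'E'
from h import *
F=frame(np.radians(-8)); C=np.load('ring.npz')['C']; c=get_calibration('scene')
a=[]
for n in ('scene0','scene14'):
    r=rectify(cv2.imread(f'pics/{n}.png'),c,C,F); g=cv2.GaussianBlur(cv2.cvtColor(r,cv2.COLOR_BGR2GRAY),(0,0),3).astype(float)
    best=None
    for dx in range(-16,17,2):
        for dy in range(-16,17,2):
            for an in np.arange(-35,25,1.):
                k=np.radians(an+60*np.arange(6)); u=(180+dx+88*np.cos(k)).astype(int); v=(180+dy-88*np.sin(k)).astype(int)
                s=g[v,u].mean()
                if best is None or s<best[0]: best=(s,dx,dy,an)
    print(n,best)
print(get_obs()['t'])
E
```

```text
scene0 (np.float64(122.5), -4, 4, np.float64(-14.0))
scene14 (np.float64(122.66666666666667), -4, 4, np.float64(-7.0))
19.4
```

```bash
python3 -c "
from h import *
finish_job()"
```

```text
the job is handed in; nothing more can be done
```

I seated the pin spanner in two opposite holes of the lock ring, turned the ring clockwise to its stop, stood the spanner back in its rest and handed the job in at about 19.4 s of the 61 s allowed. `finish_job` reports no verdict, so what follows rests on my own checks.

- **Seating:** the prongs went in without resistance. The foot came within about 1 mm of the face, and pressing harder moved it no further.
- **Turning:** torque stayed at friction level (about 0.25 N m), then jumped to 2.5–2.9 N m at the stop. I eased it to about 0.5 N m, still towards the stop, before lifting off.
- **Back in the rest:** the crossbar bore on the rest with about 14 N before I let go. Afterwards the grip top stood at 87 mm, as at the start, the crossbar top at 27 mm, and the foot about 2–3 mm from the seat centre. The gripper is open and well clear.

**Disagreements and limits:**
- The gripper turned about 1.02–1.11 rad, but the hole pattern in the pictures moved only about 0.93 rad. I put this down to play in the holes and twist in the grip. It fits a starting value near 0.26 rad and the ring at its stop of 1.2, but I had no direct joint reading.
- The brown look-alike stood upright in the first picture and lay on its side from t = 4.45 s, before the gripper came below a tool height of about 0.35 m. I do not know why it fell; it is not on the bystander list.
- I checked the bystanders only by eye in the last pictures, where they look unmoved.

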